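# Lay the sawn toy figures on their backing boards

### The job

Four wooden toy figures (fish, house, car, rocket) have been sawn out and lie about the bench among four plywood backing boards. Lay each figure flat on the board that carries its own dark silhouette, covering the silhouette and pointing the same way, ready for gluing. Leave the glue bottle, the hammer and the chisel where they are.

Things in the scene. Friction and masses are not known exactly. Their poses are not given: they have to be found in the camera images.
- fish: loose toy fish sawn from light wood, 22 mm thick, 40 to 85 g, lying flat, yaw within 0.8 rad of 0 at the start. Origin on the underside near the middle, z up. In its frame (mm): forked tail at -x, rounded head at +x (tip x = 44). Parallel sides 44 apart (y = +-22) from x = -14 to 22. Dark eye dot.
- fish_board: plywood board fixed to the bench, 120 (x) x 86 (y) x 6 mm, with a dark fish silhouette 3 mm larger all round than the fish. Origin under its middle, at bench height. A fish laid right has its origin 6 mm above this origin and the same yaw. Yaw within 0.8 rad of 0.
- house: loose toy house sawn from light wood, 22 mm thick, 40 to 85 g, lying flat, yaw within 0.8 rad of 0 at the start. Origin on the underside near the middle, z up. In its frame (mm): floor at x = -42, roof tip at x = 42, eaves 68 wide at x = 8, small chimney at +y. Wall sides parallel, 52 apart (y = +-26) from x = -42 to 0: grip at x = -15. Dark door mark.
- house_board: plywood board fixed to the bench, 120 (x) x 86 (y) x 6 mm, with a dark house silhouette 3 mm larger all round than the house. Origin under its middle, at bench height. A house laid right has its origin 6 mm above this origin and the same yaw. Yaw within 0.8 rad of 0.
- car: loose toy car sawn from light wood, 22 mm thick, 40 to 85 g, lying flat, yaw within 0.8 rad of 0 at the start. Origin on the underside near the middle, z up. In its frame (mm): side view, x = +-50, roof at +y; chassis y = -24 to 4, cabin to y = 24 for x = -31 to 19, wheels 22 across at x = +-32, y = -24. Between x = -20 and 18 parallel sides 48 apart (y = +-24).
- car_board: plywood board fixed to the bench, 120 (x) x 86 (y) x 6 mm, with a dark car silhouette 3 mm larger all round than the car. Origin under its middle, at bench height. A car laid right has its origin 6 mm above this origin and the same yaw. Yaw within 0.8 rad of 0.
- rocket: loose toy rocket sawn from light wood, 22 mm thick, 40 to 85 g, lying flat, yaw within 0.8 rad of 0 at the start. Origin on the underside near the middle, z up. In its frame (mm): nose tip at x = 46, tail at x = -41 with two splayed fins (61 over both, x = -50 to -14). Hull sides parallel, 30 apart (y = +-15) from x = -13 to 31. Dark porthole dot.
- rocket_board: plywood board fixed to the bench, 120 (x) x 86 (y) x 6 mm, with a dark rocket silhouette 3 mm larger all round than the rocket. Origin under its middle, at bench height. A rocket laid right has its origin 6 mm above this origin and the same yaw. Yaw within 0.8 rad of 0.
- fish_nose (a point): point on the fish figure, half way up its thickness: the fish's head tip, 44 mm along the figure's +x from its origin; shows which way round it lies
- house_nose (a point): point on the house figure, half way up its thickness: the roof tip, 42 mm along the figure's +x from its origin; shows which way round it lies
- car_nose (a point): point on the car figure, half way up its thickness: the front bumper, 50 mm along the figure's +x from its origin; shows which way round it lies
- rocket_nose (a point): point on the rocket figure, half way up its thickness: the rocket's nose tip, 46 mm along the figure's +x from its origin; shows which way round it lies
- glue: bystander: upright white glue bottle, red cap, 54 mm across, 150 mm tall, origin at the centre of its underside; leave alone
- hammer: bystander: hammer lying at the left, about 300 mm long; leave alone
- chisel: bystander: wood chisel with a dark wooden handle, 250 mm long, 27 mm thick, lying at the near right; leave alone
Things that resemble listed ones, but are neither listed nor needed, are in the scene too. Leave any blue look-alike of the fish alone. Leave any green look-alike of the car alone.

How it is judged:
By the outcome, as a careful person would: the job done as asked, in the order asked, and still so for the second after the job is handed in, with the robot touching nothing.
It also fails if it takes over 102 s, if anything falls off the work surface, if the arm or the gripper's body presses on something with over 40 N, if the wrist force passes 120 N, or if a joint passes its speed limit or range.

### The arm

A 6-joint arm with a two-finger parallel gripper is mounted at the origin on the work surface. World frame = base frame: x ahead of the robot, y to its left, z up, the work surface at z = 0. Lengths are in m, angles in rad, forces in N, time in s.
With the tool pointing down it reaches from about 0.25 to 0.775 m from the base axis. Payload 4 kg.
Tool frame: the origin (TCP) lies midway between the tips of the shut fingers; the grasp point (between the pads) lies robot.tcp_to_grasp behind it (robot.tcp_to_grasp is the distance from the TCP to the grasp point, in m); y points along the fingers, x is the direction in which the jaws open and shut, and the axes are right-handed (so a half turn about y gives the same grasp; the last joint's range is limited). The gripper opens to 94 mm and grips with 3 to 60 N. Pads are 16 mm wide; open, the fingers measure 119 mm over their backs; the gripper's body (75 mm by 177 mm) begins 78 mm behind the grasp point.
Start: joints at [-1.271, 0.087, 1.371, -0, 1.684, -0.103], TCP at [0.216, -0.506, 0.206] pointing down, gripper open.
Joint ranges: [-3.1, 3.1], [-0.76, 2.03], [0.27, 2.55], [-1.08, 4.22], [0.17, 2.65], [-2.57, 2.57]. Speed limits (rad/s): [2.79, 2.79, 3.14, 3.14, 3.14, 3.14].

### API

Orientations are given as [roll, pitch, yaw] about the fixed x, y, z axes, in that order (R = Rz(yaw) Ry(pitch) Rx(roll)).
In Python, from bench import robot gives the robot as it stands.
- The arm moves only by the tool arm_command, never from a script. Its argument "series" is text: rows parted by semicolons, each of 7 numbers parted by spaces: the turn, a rotation vector about the tool's x, y, z in rad, then the shift along the tool's x, y, z in m, then the finger opening in m, from 0 to 0.094. A call has 1 to 12 rows; each row shifts and turns the pose as measured when the row begins, along the tool's axes as they then stand; what a row does not reach is not made up. A row lasts 1/10 s, in which the tool goes at most 50 mm and 8.59 degrees, less where a joint would pass 70% of its speed; a pose out of reach is approached as far as the arm can. A call with a gripper value outside its range is refused whole. The fingers move at their own pace and stop on an object; the grip force is fixed at half the most. Time passes only in rows, so rows that do not move let the fingers close. It gives the time, the measured TCP pose, the force and the opening at its end, in the units of the state.
- robot.get_obs(): the state, without advancing time (a new reading comes with each control period).
- robot.snapshot(name): name is "scene" or "top" or "wrist"; returns the picture (480x640x3 uint8, blue, green, red); there is no depth.
- robot.camera_params(name): a dict with "fx", "fy", "cx", "cy" (pixels), "extrinsics" (4x4, takes a point from camera to world coordinates). Camera axes: x right, y up, looking along -z (the intrinsics and any distortion apply to the point x, -y, -z); pixel columns grow to the right and rows downward; lengths in m; the calibration is good to about 2 mm. A picture is of the moment at which its call begins: read the wrist's pose just before it. camera_params takes no time and is no camera call; for the wrist camera it gives the pose at the moment of the call.
- robot.close_job(): hands the job in, once; it reports no verdict.
Trained networks look in the newest picture that a camera, given by its name, has taken for a name from the list of things; names that differ only in an ending like _2 or _b are one class to them, and where a whole thing is asked for, a point or a joint stands for the part that bears it (a point fixed in the world has none). Each returns a list of dicts, best first, with "score" (0 to 1); they miss things now and then, are a little off and sometimes report something else, mostly with a low value. They report only what shows in the picture. A call takes as long as a camera call. They do not tell look-alikes from the thing itself.
- robot.spot_in(camera, target): "centre" ([x, y, z] in m, in the coordinates of the camera as it stood for that picture, good to about 4 mm: the middle of the surface that is visible of it).
The state is a dict: "time": time; "joint_positions": joint angles; "qvel": joint speeds; "joint_torque": joint torques, N m; "tool_pos": TCP position; "ee_rot": TCP orientation; "wrist_force": force on the tool from outside, world axes, zero at the start; "wrist_torque": the same for the moment, N m; "width": finger opening in m.
Only numpy, scipy, OpenCV 4.12 (cv2) and the standard library are available. Lean on these libraries where they do the work, as an engineer would, in place of code of your own. Each camera call takes 0.05 s, during which the arm holds its last target.

## Working session

There is one attempt and no reset: what is moved stays moved. The work goes in short steps, Python scripts to look and compute and a tool call to move; the robot and the scene stay as the last step left them, time stands still between calls to the robot, and variables do not carry over. Pictures are saved under pics/ and viewed, and the job is handed in when it is done.

Besides the shell and the picture viewer there is one more tool, called after "Call:" as name(argument=value, ...), one argument or row to a line, values as JSON. arm_command: Moves the arm, as the interface text tells. Its arguments: {"type":"object","properties":{"series":{"type":"string"}},"required":["series"]}

```bash
ls; mkdir -p pics; python3 - <<'E'
from bench import robot
import cv2
for n in ["top","scene"]:
    im=robot.snapshot(n); cv2.imwrite(f"pics/{n}0.png",im)
    p=robot.camera_params(n); print(n,p)
print(robot.get_obs(), robot.tcp_to_grasp)
E
```

```text
pics
top {'fx': 467.65630058946186, 'fy': 467.65630058946186, 'cx': 319.20180115853884, 'cy': 242.63196999589726, 'extrinsics': array([[ 0.01079366,  0.98544707, -0.16963955,  0.31382031],
       [-0.99971269,  0.00700373, -0.02292363,  0.07002735],
       [-0.02140192,  0.16983824,  0.98523953,  1.12921317],
       [ 0.        ,  0.        ,  0.        ,  1.        ]])}
scene {'fx': 483.57830369940376, 'fy': 483.57830369940376, 'cx': 317.8558048479513, 'cy': 228.67242241581093, 'extrinsics': array([[-0.28954567, -0.62667197,  0.72349537,  1.43534223],
       [ 0.95696122, -0.17396461,  0.23229622,  0.40650574],
       [-0.01971094,  0.75961738,  0.65007147,  0.88166942],
       [ 0.        ,  0.        ,  0.        ,  1.        ]])}
{'time': 0.1, 'joint_positions': array([-1.27110686e+00,  8.78901053e-02,  1.37207031e+00, -2.63963439e-06,
        1.68359203e+00, -1.03126391e-01]), 'qvel': array([ 0.00065465, -0.00105145, -0.00252779,  0.00076414,  0.00276411,
        0.00068373]), 'joint_torque': array([ 2.17317625e-03, -3.41251302e+01, -3.03300941e+01,  7.20569585e-02,
        3.03614361e-02, -9.17150123e-05]), 'tool_pos': array([ 0.21544444, -0.5055241 ,  0.20443294]), 'ee_rot': array([-1.57059719,  0.00194965, -1.16798057]), 'wrist_force': array([-0.02260178,  0.74709425,  0.80246551]), 'wrist_torque': array([-0.01126402, -0.03086957, -0.00466914]), 'width': 0.09386238161029833} 0.0188
```

View pics/top0.png

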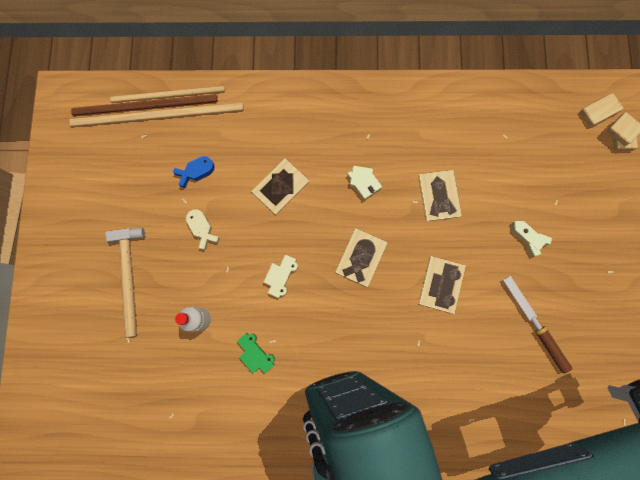

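View pics/scene0.png

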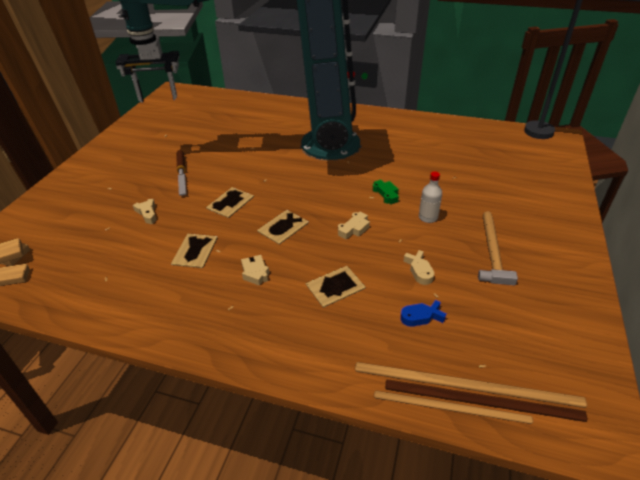

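```bash
python3 - <<'E'
from bench import robot
import cv2
im=robot.snapshot("wrist"); cv2.imwrite(f"pics/w0.png",im)
p=robot.camera_params("wrist"); print(p)
t=cv2.imread("pics/top0.png")
c=t[150:320,165:565]; cv2.imwrite("pics/topc.png",cv2.resize(c,None,fx=2,fy=2,interpolation=cv2.INTER_CUBIC))
E
```

```text
{'fx': 337.49319966499536, 'fy': 337.49319966499536, 'cx': 317.42294741673373, 'cy': 235.1001757008741, 'extrinsics': array([[ 0.39252023,  0.88109767,  0.26380821,  0.29290539],
       [-0.91974059,  0.37673197,  0.1102283 , -0.47260887],
       [-0.00226309, -0.28590195,  0.9582562 ,  0.38377168],
       [ 0.        ,  0.        ,  0.        ,  1.        ]])}
```

View pics/w0.png

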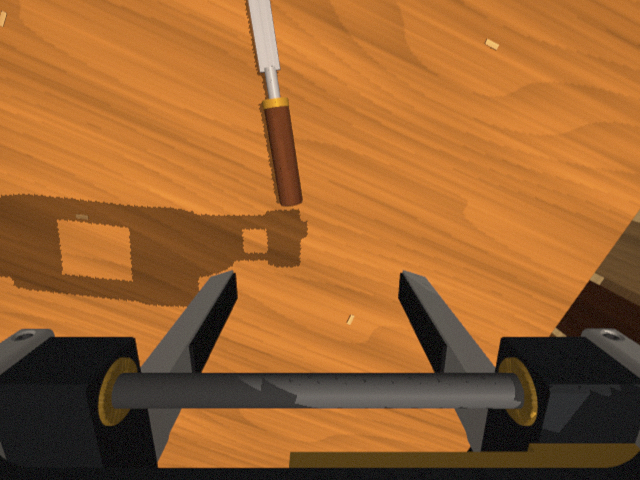

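View pics/topc.png

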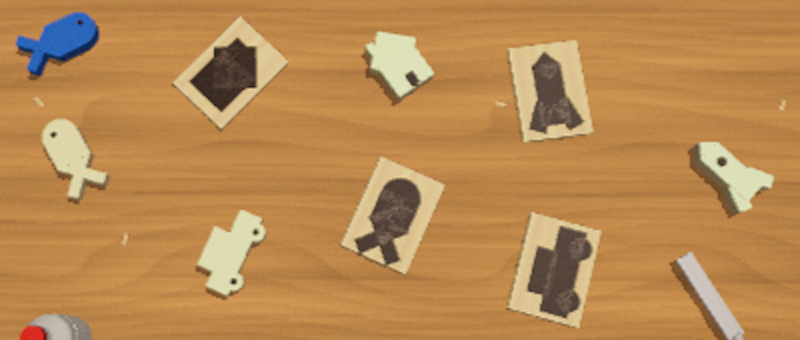

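```bash
cat > h.py <<'E'
import numpy as np, cv2
from scipy.optimize import minimize
def circ(cx,cy,r,a0=0,a1=2*np.pi,n=24):
    a=np.linspace(a0,a1,n); return np.c_[cx+r*np.cos(a),cy+r*np.sin(a)]
P={}
P['fish']=[np.r_[circ(22,0,22,-np.pi/2,np.pi/2),[[-14,22],[-24,6],[-24,-6],[-14,-22]]],
  np.array([[-18,-6],[-18,6],[-36,24],[-46,14],[-32,0],[-46,-14],[-36,-24]],float)]
P['house']=[np.array([[-42,-26],[-42,26],[0,26],[8,34],[42,0],[8,-34],[0,-26]],float)]
P['car']=[np.array([[-50,-24],[-50,4],[-31,4],[-31,24],[19,24],[19,4],[50,4],[50,-24]],float),circ(-32,-24,11),circ(32,-24,11)]
P['rocket']=[np.array([[46,0],[31,15],[-13,15],[-41,15],[-41,-15],[-13,-15],[31,-15]],float),
  np.array([[-14,15],[-50,30.5],[-41,10],[-41,0]],float),np.array([[-14,-15],[-50,-30.5],[-41,-10],[-41,0]],float)]
for k in ('fish','house','car','rocket'): P[k+'_board']=[np.array([[-60,-43],[-60,43],[60,43],[60,-43]],float)]
def proj(p,X):
    E=p['extrinsics']; c=(np.asarray(X)-E[:3,3])@E[:3,:3]
    return np.c_[p['fx']*c[:,0]/-c[:,2]+p['cx'], p['fy']*-c[:,1]/-c[:,2]+p['cy']]
def unproj(p,uv,z):
    uv=np.atleast_2d(np.asarray(uv,float)); E=p['extrinsics']
    d=np.c_[(uv[:,0]-p['cx'])/p['fx'],-(uv[:,1]-p['cy'])/p['fy'],-np.ones(len(uv))]@E[:3,:3].T
    s=(z-E[2,3])/d[:,2]; return E[:3,3]+d*s[:,None]
def place(poly,x,y,th,z):
    c,s=np.cos(th),np.sin(th); q=poly/1000
    return np.c_[x+c*q[:,0]-s*q[:,1],y+s*q[:,0]+c*q[:,1],np.full(len(q),z)]
S=4
def render(p,name,pose,z0,z1,box,grow=0):
    u0,v0,u1,v1=box; m=np.zeros(((v1-v0)*S,(u1-u0)*S),np.uint8)
    def px(P3): return np.round(((proj(p,P3)-[u0-.5+.0,v0-.5])*S-.5)*16).astype(np.int32)
    for poly in P[name]:
        a=px(place(poly,*pose,z1)); b=px(place(poly,*pose,z0))
        cv2.fillPoly(m,[a],255,cv2.LINE_8,4)
        if z1>z0:
            cv2.fillPoly(m,[b],255,cv2.LINE_8,4)
            for i in range(len(a)):
                j=(i+1)%len(a); cv2.fillConvexPoly(m,np.array([a[i],a[j],b[j],b[i]]),255,cv2.LINE_8,4)
    return m
def masks(im):
    hsv=cv2.cvtColor(im,cv2.COLOR_BGR2HSV); return hsv
def fit(p,mask,name,pose,z0,z1,r=0.09,verbose=0):
    uv=proj(p,np.array([[pose[0]+dx,pose[1]+dy,z1] for dx in(-r,r) for dy in(-r,r)]))
    lo=np.maximum(np.floor(uv.min(0)),0).astype(int); hi=np.minimum(np.ceil(uv.max(0)),[640,480]).astype(int)
    box=(*lo,*hi); ob=cv2.resize(mask[lo[1]:hi[1],lo[0]:hi[0]],None,fx=S,fy=S,interpolation=cv2.INTER_LINEAR).astype(np.float32)/255
    best=None
    for bl in (6.,2.):
        o=cv2.GaussianBlur(ob,(0,0),bl*S/2)
        def cost(q):
            m=render(p,name,(q[0]/1000,q[1]/1000,q[2]/30),z0,z1,box).astype(np.float32)/255
            return float(((cv2.GaussianBlur(m,(0,0),bl*S/2)-o)**2).sum()/o.sum())
        x0=[pose[0]*1000,pose[1]*1000,pose[2]*30]
        R=minimize(cost,x0,method='Nelder-Mead',options=dict(initial_simplex=np.array([x0]+[[x0[k]+(6 if k==j else 0)*bl/6 for k in range(3)] for j in range(3)]),xatol=.05,fatol=1e-5))
        pose=(R.x[0]/1000,R.x[1]/1000,R.x[2]/30)
    return pose,R.fun
E
python3 - <<'E'
import cv2,numpy as np
im=cv2.imread('pics/top0.png'); h=cv2.cvtColor(im,cv2.COLOR_BGR2HSV)
for n,(u,v) in dict(house=(365,180),fish=(196,220),car=(280,280),rocket=(528,234),brd=(265,190),brd2=(425,185),dark=(280,190),dark2=(440,190),bench=(320,200),brd3=(345,262),shadow=(300,400)).items(): print(n,im[v,u],h[v,u])
E
```

```text
house [184 225 221] [ 33  46 225]
fish [168 213 222] [ 25  62 222]
car [177 219 222] [ 28  52 222]
rocket [183 222 219] [ 32  45 222]
brd [38 44 60] [ 8 94 60]
brd2 [139 189 217] [ 19  92 217]
dark [53 67 87] [ 12 100  87]
dark2 [62 75 89] [14 77 89]
bench [ 75 139 198] [ 16 158 198]
brd3 [145 196 221] [ 20  88 221]
shadow [ 44  81 122] [ 14 163 122]
```

```bash
cat >> h.py <<'E'
def pale(im,smax=122,vmin=0):
    h=cv2.cvtColor(cv2.GaussianBlur(im,(0,0),0.7),cv2.COLOR_BGR2HSV)
    return ((h[...,1]<smax)&(h[...,2]>vmin)).astype(np.uint8)*255
def comp(mask,uv,fill=True):
    n,l=cv2.connectedComponents(mask); u,v=np.round(uv).astype(int)
    w=l[max(v-6,0):v+7,max(u-6,0):u+7]; w=w[w>0]
    m=(l==np.bincount(w).argmax()).astype(np.uint8)*255
    if fill:
        c,_=cv2.findContours(m,cv2.RETR_EXTERNAL,cv2.CHAIN_APPROX_NONE); cv2.drawContours(m,c,-1,255,-1)
    return m
E
python3 - <<'E'
from h import *
from bench import robot
im=cv2.imread('pics/top0.png'); p=robot.camera_params('top')
m=pale(im); 
G=dict(house=(365,182,.5),fish=(200,226,.4),car=(281,277,-.35),rocket=(530,238,.6),house_board=(280,186,-.7),rocket_board=(440,195,.1),fish_board=(361,257,-.4),car_board=(442,285,-.2))
vis=cv2.resize(im,None,fx=2,fy=2)
import json; out={}
for n,(u,v,th) in G.items():
    b='board' in n; z0,z1=(0,.006) if b else (0,.022)
    q=unproj(p,(u,v),.006)[0]
    cm=comp(m,(u,v)); best=min((fit(p,cm,n,(q[0],q[1],t),z0,z1) for t in (th-.3,th+.3)),key=lambda r:r[1])
    print(n,np.round(best[0],4),round(best[1],4)); out[n]=list(best[0])
    for poly in P[n]: cv2.polylines(vis,[np.round((proj(p,place(poly,*best[0],z1))*2+.5)*8).astype(int)],True,(0,0,255) ,1,cv2.LINE_AA,3)
json.dump(out,open('top.json','w')); cv2.imwrite('pics/topfit.png',vis[300:640,320:1130])
E
```

```text
house [ 0.6663 -0.0089  0.6686] 0.0211
fish [0.542  0.3883 0.543 ] 0.0498
car [ 0.4287  0.1945 -0.3975] 0.0036
rocket [ 0.5295 -0.4072  0.797 ] 0.0271
house_board [ 0.6516  0.1965 -0.7537] 0.0007
rocket_board [ 0.6293 -0.2001  0.1416] 0.0013
fish_board [ 0.4731 -0.0053 -0.4187] 0.0005
car_board [ 0.4084 -0.1984 -0.2642] 0.0006
```

View pics/topfit.png

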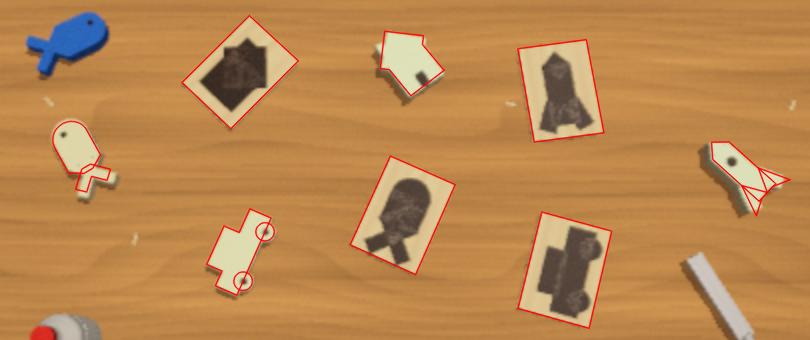

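```bash
cat > mv.py <<'E'
import numpy as np
from scipy.spatial.transform import Rotation as R
from bench import robot
def cur():
    o=robot.get_obs(); r=o['ee_rot']; return np.r_[o['tool_pos'],r[2]],o
def rows(targets,w,vmax=.04,wmax=.12,start=None,tilt=True):
    o=robot.get_obs(); pos=np.array(o['tool_pos']) if start is None else np.array(start[:3]); Rt=R.from_euler('xyz',o['ee_rot']) if start is None else R.from_euler('xyz',[-np.pi/2,0,start[3]])
    out=[]
    for t in targets:
        t=np.array(t[:4],float); Rg=R.from_euler('xyz',[-np.pi/2,0,t[3]])
        n=int(max(1,np.ceil(np.linalg.norm(t[:3]-pos)/vmax),np.ceil((Rt.inv()*Rg).magnitude()/wmax)))
        for k in range(n):
            d=(t[:3]-pos)/(n-k); rv=(Rt.inv()*Rg).as_rotvec()/(n-k)
            out.append(np.r_[np.round(rv,4),np.round(Rt.inv().apply(d),4),w]); Rt=Rt*R.from_rotvec(out[-1][:3]); pos=pos+d
        pos=t[:3]
    print(f"{o['time']:.2f}", np.round(o['tool_pos'],4),np.round(o['ee_rot'],4),'F',np.round(o['wrist_force'],1),'w',round(o['width'],4))
    s=';'.join(' '.join(f'{v:g}' for v in r) for r in out); print(len(out)); print(s)
def view(x,y,psi,h=.2): # tcp pose seeing (x,y)
    return [x-.084*-np.sin(psi),y-.084*np.cos(psi),h,psi]
E
python3 - <<'E'
from mv import *
rows([view(.53,-.407,-.774,.17)],.094)
E
```

```text
0.15 [ 0.2155 -0.5056  0.2046] [-1.5706  0.0017 -1.168 ] F [ 0.8  0.8 -0.1] w 0.0938
7
-0.0001 -0.0563 -0.0002 0.0093 0.0049 0.0358 0.094;-0.0001 -0.0563 -0.0002 0.0113 0.0049 0.0352 0.094;-0.0001 -0.0563 -0.0003 0.0132 0.0049 0.0345 0.094;-0.0001 -0.0563 -0.0002 0.0152 0.0049 0.0337 0.094;-0 -0.0563 -0.0003 0.017 0.0049 0.0328 0.094;-0.0001 -0.0563 -0.0002 0.0188 0.0049 0.0318 0.094;-0 -0.0562 -0.0003 0.0206 0.0049 0.0307 0.094
```

Call:
arm_command(
  series="0 -0.056 0 0.009 0.005 0.036 0.094;0 -0.056 0 0.011 0.005 0.035 0.094;0 -0.056 0 0.013 0.005 0.035 0.094;0 -0.056 0 0.015 0.005 0.034 0.094;0 -0.056 0 0.017 0.005 0.033 0.094;0 -0.056 0 0.019 0.005 0.032 0.094;0 -0.056 0 0.021 0.005 0.031 0.094;0 0 0 0 0 0 0.094;0 0 0 0 0 0 0.094",
)

```text
time: 1.05
tool_pos: [0.4794, -0.4627, 0.1621]
ee_rot: [-1.571, 0.01, -0.764]
wrist_force: [-0.8, -0.4, 0.3]
width: 0.0942
```

```bash
cat > look.py <<'E'
import sys,json
from h import *
from bench import robot
# usage: look.py tag name[:z0] ...   guess from top.json
tag=sys.argv[1]; p=robot.camera_params('wrist'); o=robot.get_obs(); im=robot.snapshot('wrist')
cv2.imwrite(f'pics/{tag}_raw.png',im)
T=json.load(open('top.json')); m=pale(im); cv2.imwrite(f'pics/{tag}_mask.png',m)
vis=cv2.resize(im,None,fx=2,fy=2,interpolation=cv2.INTER_CUBIC); 
for a in sys.argv[2:]:
    n=a.split(':')[0]; b='board' in n; z0=float(a.split(':')[1]) if ':' in a else 0; z1=z0+(.006 if b else .022)
    g=T[n]; uv=proj(p,[[g[0],g[1],z1]])[0]
    cm=comp(m,uv); best=fit(p,cm,n,g,z0,z1)
    print(n,np.round(best[0],4),round(best[1],4),'uv',uv.round()); T[n]=list(best[0])
    for poly in P[n]: cv2.polylines(vis,[np.round((proj(p,place(poly,*best[0],z1))*2+.5)*8).astype(int)],True,(0,0,255) ,1,cv2.LINE_AA,3)
    uv=proj(p,[[*best[0][:2],z1]])[0]*2
json.dump(T,open('top.json','w'))
u,v=uv.astype(int); u=min(max(u-300,0),1280-600); v=min(max(v-250,0),960-500)
cv2.imwrite(f'pics/{tag}.png',vis[v:v+500,u:u+600])
E
python3 look.py rk rocket
```

```text
rocket [ 0.5291 -0.4045  0.7954] 0.0443 uv [317. 145.]
```

View pics/rk.png

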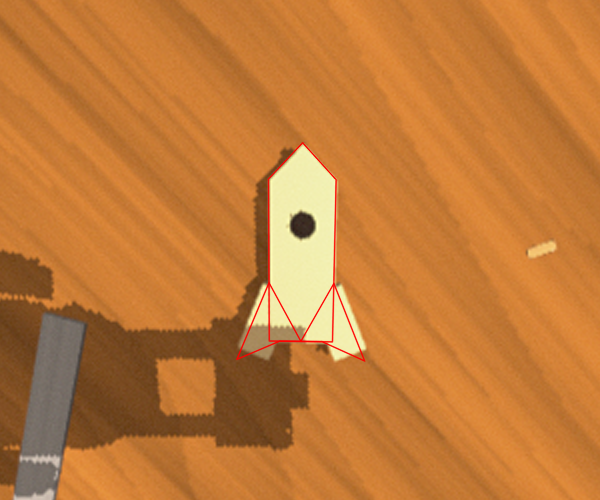

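```bash
cat >> h.py <<'E'
f=np.array([[-14,17.5],[-43,30.5],[-50,15],[-21,2]],float)
P['rocket'][1]=f; P['rocket'][2]=f*[1,-1]
E
python3 look.py rk2 rocket
python3 - <<'E'
from mv import *
o=robot.get_obs()
rows([view(.629,-.2,.142-np.pi/2,.17)],.094)
E
```

```text
rocket [ 0.5292 -0.4049  0.796 ] 0.0056 uv [315. 144.]
1.15 [ 0.4786 -0.463   0.1623] [-1.5703  0.0097 -0.7658] F [-0.1 -0.  -0. ] w 0.094
7
0.0004 0.0947 -0.0013 -0.0179 -0.0009 0.0325 0.094;0.0004 0.0947 -0.0014 -0.0209 -0.0009 0.0307 0.094;0.0004 0.0947 -0.0014 -0.0237 -0.0009 0.0286 0.094;0.0004 0.0947 -0.0013 -0.0263 -0.001 0.0262 0.094;0.0004 0.0947 -0.0014 -0.0287 -0.001 0.0236 0.094;0.0004 0.0948 -0.0013 -0.0308 -0.001 0.0208 0.094;0.0004 0.0947 -0.0014 -0.0326 -0.0011 0.0178 0.094
```

View pics/rk2.png

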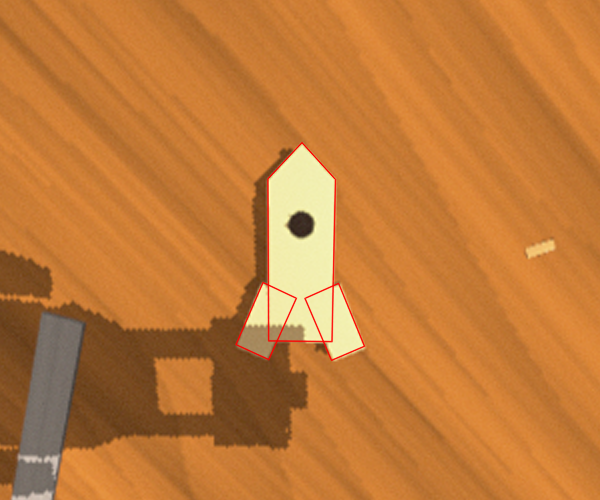

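Call:
arm_command(
  series="0 0.095 0 -0.018 0 0.033 0.094;0 0.095 0 -0.021 0 0.031 0.094;0 0.095 0 -0.024 0 0.029 0.094;0 0.095 0 -0.026 0 0.026 0.094;0 0.095 0 -0.029 0 0.024 0.094;0 0.095 0 -0.031 0 0.021 0.094;0 0.095 0 -0.033 0 0.018 0.094;0 0 0 0 0 0 0.094;0 0 0 0 0 0 0.094",
)

```text
time: 2.05
tool_pos: [0.5431, -0.2132, 0.1683]
ee_rot: [-1.573, 0.0, -1.483]
wrist_force: [-0.4, 0.1, -0.3]
width: 0.0941
```

```bash
python3 look.py rb rocket_board
python3 - <<'E'
from mv import *
o=robot.get_obs()
rows([view(.66,-.008,.67-np.pi/2,.17)],.094)
E
```

```text
rocket_board [ 0.6291 -0.1998  0.1403] 0.0135 uv [313. 131.]
2.10 [ 0.5431 -0.2132  0.1684] [-1.5725e+00  9.0000e-04 -1.4837e+00] F [-0.7 -0.2 -0.3] w 0.0942
5
0.0003 -0.1166 -0.0003 -0.0296 -0.0003 0.0128 0.094;0.0003 -0.1166 -0.0003 -0.0279 -0.0003 0.0162 0.094;0.0003 -0.1166 -0.0002 -0.0258 -0.0003 0.0193 0.094;0.0002 -0.1166 -0.0003 -0.0234 -0.0003 0.0222 0.094;0.0003 -0.1165 -0.0002 -0.0207 -0.0003 0.0248 0.094
```

View pics/rb.png

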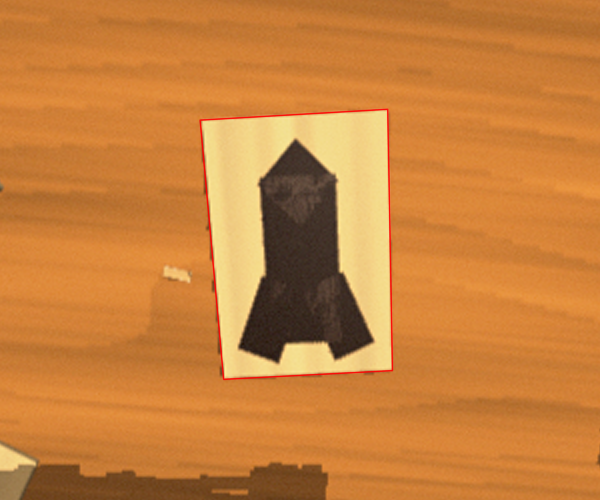

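Call:
arm_command(
  series="0 -0.117 0 -0.030 0 0.013 0.094;0 -0.117 0 -0.028 0 0.016 0.094;0 -0.117 0 -0.026 0 0.019 0.094;0 -0.117 0 -0.023 0 0.022 0.094;0 -0.117 0 -0.021 0 0.025 0.094;0 0 0 0 0 0 0.094;0 0 0 0 0 0 0.094",
)

```text
time: 2.8
tool_pos: [0.592, -0.0697, 0.1692]
ee_rot: [-1.574, -0.003, -0.894]
wrist_force: [-0.1, -0.6, -0.6]
width: 0.094
```

```bash
python3 look.py hs house
python3 - <<'E'
from mv import *
o=robot.get_obs()
rows([view(.652,.1965,-.754-np.pi/2,.17)],.094)
E
```

```text
house [ 0.6652 -0.0096  0.6184] 0.0255 uv [316. 121.]
2.85 [ 0.592  -0.0698  0.1692] [-1.5735 -0.0026 -0.8949] F [0.3 1.2 0.3] w 0.0942
12
0 0.1192 0.0003 -0.0211 -0.0002 0.0168 0.094;0 0.1192 0.0003 -0.023 -0.0002 0.0142 0.094;0 0.1192 0.0004 -0.0245 -0.0002 0.0113 0.094;0 0.1191 0.0004 -0.0257 -0.0001 0.0084 0.094;0 0.1192 0.0003 -0.0265 -0.0001 0.0052 0.094;0 0.1191 0.0004 -0.0269 -0.0001 0.0021 0.094;0.0001 0.1192 0.0004 -0.027 -0.0001 -0.0012 0.094;0 0.1191 0.0003 -0.0266 -0.0001 -0.0044 0.094;0.0001 0.1192 0.0004 -0.0259 -0.0001 -0.0075 0.094;0 0.1191 0.0003 -0.0249 -0.0001 -0.0105 0.094;0.0001 0.1192 0.0004 -0.0234 -0.0001 -0.0134 0.094;0 0.1191 0.0003 -0.0217 -0.0001 -0.0161 0.094
```

View pics/hs.png

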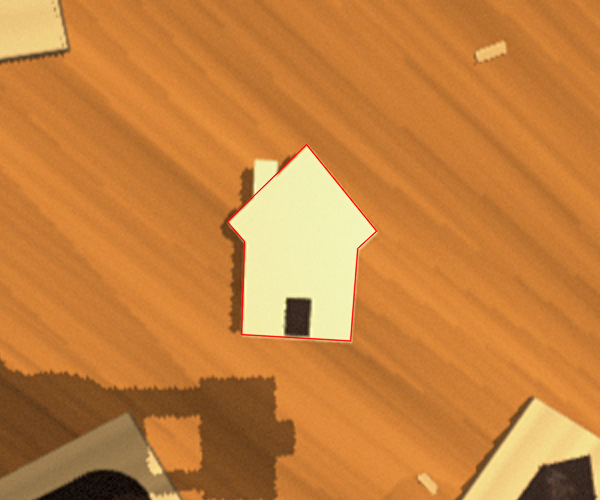

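```bash
cat >> h.py <<'E'
P['house']=P['house'][:1]+[np.array([[8,12.5],[8,22.5],[35,22.5],[35,12.5]],float)]
E
python3 look.py hs2 house
```

```text
house [ 0.6649 -0.01    0.6165] 0.0014 uv [316. 122.]
```

Call:
arm_command(
  series="0 0.119 0 -0.021 0 0.017 0.094;0 0.119 0 -0.023 0 0.014 0.094;0 0.119 0 -0.025 0 0.011 0.094;0 0.119 0 -0.026 0 0.008 0.094;0 0.119 0 -0.027 0 0.005 0.094;0 0.119 0 -0.027 0 0.002 0.094;0 0.119 0 -0.027 0 -0.001 0.094;0 0.119 0 -0.027 0 -0.004 0.094;0 0.119 0 -0.026 0 -0.008 0.094;0 0.119 0 -0.025 0 -0.011 0.094;0 0.119 0 -0.023 0 -0.013 0.094;0 0.119 0 -0.022 0 -0.016 0.094",
)

```text
time: 4.1
tool_pos: [0.6142, 0.205, 0.1666]
ee_rot: [-1.592, 0.014, -2.344]
wrist_force: [-0.0, -0.3, 0.2]
width: 0.0939
```

```bash
python3 look.py hb house_board
python3 - <<'E'
from mv import *
o=robot.get_obs()
rows([view(.54,.388,.543-np.pi/2,.18)],.094)
E
```

```text
house_board [ 0.6514  0.1962 -0.7596] 0.0145 uv [300. 184.]
4.15 [0.6167 0.1985 0.1659] [-1.588   0.012  -2.3518] F [ 0.8 -2.3  0. ] w 0.0942
12
0.0006 -0.1103 -0.0018 0.0001 -0.0009 -0.0174 0.094;0.0006 -0.1103 -0.0018 -0.0019 -0.0009 -0.0173 0.094;0.0006 -0.1103 -0.0018 -0.0037 -0.0009 -0.017 0.094;0.0005 -0.1103 -0.0018 -0.0056 -0.0009 -0.0165 0.094;0.0006 -0.1103 -0.0018 -0.0074 -0.0009 -0.0157 0.094;0.0005 -0.1103 -0.0018 -0.0091 -0.001 -0.0148 0.094;0.0006 -0.1103 -0.0018 -0.0106 -0.001 -0.0138 0.094;0.0005 -0.1104 -0.0018 -0.0121 -0.001 -0.0125 0.094;0.0006 -0.1103 -0.0018 -0.0134 -0.0011 -0.0111 0.094;0.0005 -0.1104 -0.0018 -0.0145 -0.0011 -0.0096 0.094;0.0006 -0.1103 -0.0018 -0.0155 -0.0011 -0.0079 0.094;0.0006 -0.1104 -0.0017 -0.0163 -0.0011 -0.0061 0.094
```

View pics/hb.png

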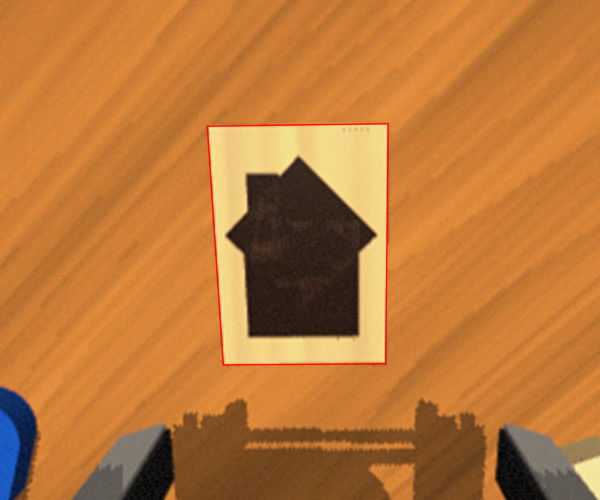

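View pics/hs2.png

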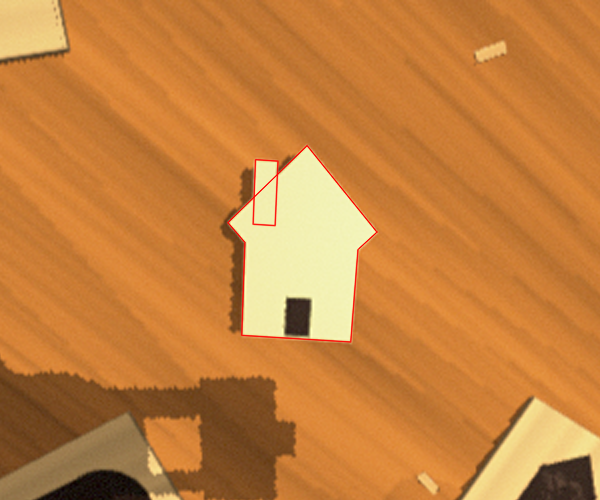

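Call:
arm_command(
  series="0 -0.11 -0.002 0 0 -0.017 0.094;0 -0.11 -0.002 -0.002 0 -0.017 0.094;0 -0.11 -0.002 -0.004 -0.002 -0.017 0.094;0 -0.11 -0.002 -0.006 -0.002 -0.017 0.094;0 -0.11 -0.002 -0.007 -0.002 -0.016 0.094;0 -0.11 -0.002 -0.009 -0.001 -0.015 0.094;0 -0.11 -0.002 -0.011 -0.001 -0.014 0.094;0 -0.11 -0.002 -0.012 -0.001 -0.012 0.094;0 -0.11 -0.002 -0.013 -0.001 -0.011 0.094;0 -0.11 -0.002 -0.015 -0.001 -0.01 0.094;0 -0.11 -0.002 -0.015 -0.001 -0.008 0.094;0 -0.11 -0.002 -0.016 -0.001 -0.006 0.094",
)

```text
time: 5.35
tool_pos: [0.4709, 0.3228, 0.1803]
ee_rot: [-1.583, -0.008, -1.019]
wrist_force: [0.4, 0.1, 0.6]
width: 0.0942
```

Call:
arm_command(
  series="0 0 0 0 0 0 0.094",
)

```text
time: 5.45
tool_pos: [0.4705, 0.3225, 0.1808]
ee_rot: [-1.583, -0.008, -1.019]
wrist_force: [0.6, -0.3, 0.7]
width: 0.0939
```

```bash
python3 look.py fs fish
python3 - <<'E'
from mv import *
o=robot.get_obs()
rows([view(.429,.194,-.397-np.pi/2,.17)],.094)
E
```

```text
fish [0.5423 0.3876 0.5428] 0.0959 uv [297. 120.]
5.50 [0.4713 0.3217 0.1807] [-1.5827 -0.0091 -1.0216] F [ 0.5 -0.4 -0.6] w 0.0942
8
0.0008 0.1183 0.0018 0.0023 0.0016 -0.019 0.094;0.0009 0.1183 0.0018 0.0045 0.0016 -0.0186 0.094;0.0008 0.1183 0.0017 0.0067 0.0015 -0.0179 0.094;0.0009 0.1182 0.0018 0.0088 0.0015 -0.017 0.094;0.0008 0.1183 0.0017 0.0107 0.0015 -0.0158 0.094;0.0009 0.1182 0.0018 0.0125 0.0014 -0.0144 0.094;0.0008 0.1183 0.0017 0.0141 0.0014 -0.0129 0.094;0.0009 0.1182 0.0018 0.0156 0.0014 -0.0111 0.094
```

View pics/fs.png

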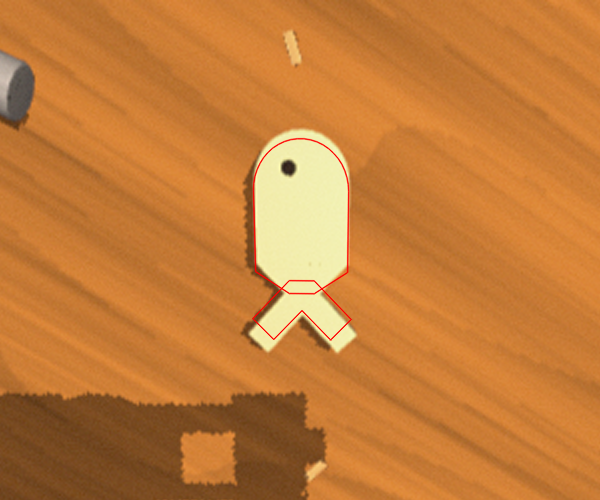

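```bash
cat >> h.py <<'E'
P['fish'][0]=np.r_[circ(22,0,22,-np.pi/2,np.pi/2),[[-14,22],[-29,4],[-29,-4],[-14,-22]]]
P['fish'][1]=np.array([[-22,0],[-27,6.5],[-45.5,25],[-54,16.5],[-37.5,0],[-54,-16.5],[-45.5,-25],[-27,-6.5]],float)
E
python3 look.py fs2 fish
```

```text
fish [0.5451 0.3891 0.5335] 0.0099 uv [296. 120.]
```

View pics/fs2.png

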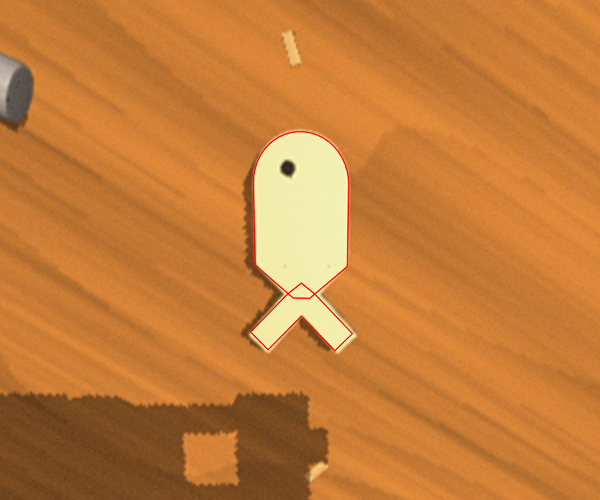

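Call:
arm_command(
  series="0 0.118 0.002 0.002 0.002 -0.019 0.094;0 0.118 0.002 0.005 0.002 -0.019 0.094;0 0.118 0.002 0.007 0.002 -0.018 0.094;0 0.118 0.002 0.009 0.002 -0.017 0.094;0 0.118 0.002 0.011 0.001 -0.016 0.094;0 0.118 0.002 0.013 0.001 -0.014 0.094;0 0.118 0.002 0.014 0.001 -0.013 0.094;0 0.118 0.002 0.016 0.001 -0.011 0.094;0 0 0 0 0 0 0.094;0 0 0 0 0 0 0.094",
)

```text
time: 6.55
tool_pos: [0.3536, 0.2124, 0.1683]
ee_rot: [-1.571, -0.005, -2.045]
wrist_force: [0.6, -0.4, -0.2]
width: 0.0939
```

```bash
python3 look.py cr car
python3 - <<'E'
from mv import *
o=robot.get_obs()
rows([view(.473,-.006,-.418-np.pi/2,.17)],.094)
E
```

```text
car [ 0.4286  0.1941 -0.4015] 0.0016 uv [298. 144.]
6.60 [0.3536 0.2125 0.1683] [-1.5711 -0.0053 -2.0453] F [-0.4 -0.5  0.2] w 0.0942
5
0.0001 -0.0113 0.0011 0.0289 -0.0002 0.0244 0.094;0.0001 -0.0113 0.0011 0.0292 -0.0002 0.0241 0.094;0.0001 -0.0113 0.001 0.0294 -0.0003 0.0238 0.094;0.0001 -0.0113 0.0011 0.0297 -0.0003 0.0234 0.094;0 -0.0113 0.001 0.03 -0.0003 0.0231 0.094
```

View pics/cr.png

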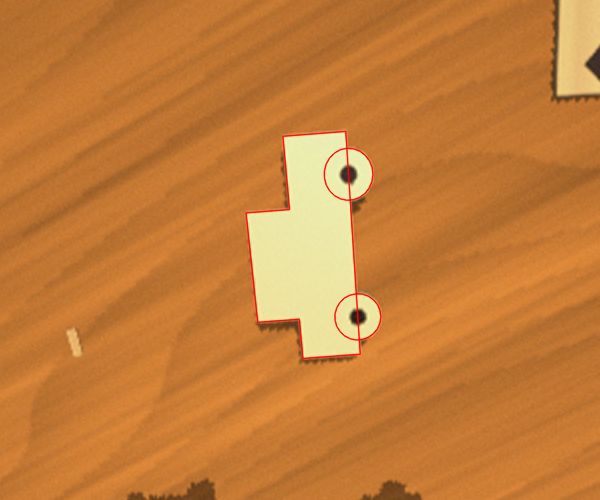

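```bash
cat >> mv.py <<'E'
import json
G=dict(fish=4,house=-15,car=0,rocket=9)
B=dict(car=(.4085,-.1984,-.2642),fish=(.4731,-.0053,-.4187),rocket=(.6292,-.1999,.1405),house=(.6515,.1963,-.757))
FG=dict(car=(.4286,.1941,-.4015),fish=(.5456,.3894,.5335),rocket=(.5292,-.4049,.796),house=(.6649,-.01,.6165))
def tgt(pose,gx,gy=0,z=.08):
    x,y,t=pose; c,s=np.cos(t),np.sin(t); return [x+(c*gx-s*gy)/1000,y+(s*gx+c*gy)/1000,z,t-np.pi/2]
E
python3 - <<'E'
from mv import *
t=tgt(FG['car'],0); print(t); rows([t],.094); 
rows([t[:2]+[.004]+t[3:]],.094,start=t,vmax=.03)
E
```

```text
[np.float64(0.4286), np.float64(0.1941), 0.08, -1.9722963267948965]
6.60 [0.3536 0.2125 0.1683] [-1.5711 -0.0053 -2.0453] F [-0.4 -0.5  0.2] w 0.0942
3
0.0002 -0.0243 0.0018 -0.0061 0.0294 0.0251 0.094;0.0001 -0.0244 0.0017 -0.0055 0.0294 0.0252 0.094;0.0002 -0.0243 0.0018 -0.0048 0.0294 0.0253 0.094
6.60 [0.3536 0.2125 0.1683] [-1.5711 -0.0053 -2.0453] F [-0.4 -0.5  0.2] w 0.0942
3
0 0 0 0 0.0253 -0 0.094;0 -0 0 0 0.0253 -0 0.094;0 -0 0 0 0.0253 -0 0.094
```

Call:
arm_command(
  series="0 -0.0243 0.0018 -0.0061 0.0294 0.025 0.094;0 -0.0243 0.0018 -0.0055 0.0294 0.025 0.094;0 -0.0243 0.0018 -0.0048 0.0294 0.025 0.094;0 0 0 0 0 0 0.094;0 0 0 0 0 0 0.094",
)

```text
time: 7.1
tool_pos: [0.4364, 0.1957, 0.0797]
ee_rot: [-1.567, 0.005, -1.966]
wrist_force: [-0.8, -0.0, 0.7]
width: 0.094
```

```bash
python3 - <<'E'
from mv import *
t=tgt(FG['car'],0,z=.004); rows([t],.094,vmax=.03)
E
```

```text
7.10 [0.4364 0.1957 0.0797] [-1.567   0.0055 -1.9663] F [-0.8 -0.   0.7] w 0.094
3
-0.0012 0.002 -0.0018 0.0016 0.0252 -0.0023 0.094;-0.0013 0.002 -0.0018 0.0016 0.0252 -0.0023 0.094;-0.0012 0.002 -0.0019 0.0015 0.0252 -0.0022 0.094
```

Call:
arm_command(
  series="-0.001 0.002 -0.002 0.0016 0.025 -0.0023 0.094;-0.001 0.002 -0.002 0.0016 0.025 -0.0023 0.094;-0.001 0.002 -0.002 0.001 0.017 -0.0015 0.094;0 0 0 0 0 0 0.094;0 0 0 0 0 0 0.094",
)

```text
time: 7.6
tool_pos: [0.4331, 0.1982, 0.0191]
ee_rot: [-1.561, 0.008, -1.97]
wrist_force: [-0.6, 0.6, -0.6]
width: 0.0941
```

```bash
python3 - <<'E'
from mv import *
t=tgt(FG['car'],0,z=.004); rows([t],.094,vmax=.03)
E
```

```text
7.60 [0.4331 0.1982 0.0191] [-1.5612  0.0082 -1.9696] F [-0.6  0.6 -0.6] w 0.0941
1
-0.0095 0.0026 -0.0082 0.0056 0.015 -0.0027 0.094
```

Call:
arm_command(
  series="-0.009 0.003 -0.008 0.0055 0.008 -0.0027 0.094;0 0 0 0 0 0 0.094;0 0 0 0 0 0 0.094",
)

```text
time: 7.9
tool_pos: [0.4307, 0.1952, 0.0147]
ee_rot: [-1.565, 0.004, -1.972]
wrist_force: [0.0, -0.5, 0.4]
width: 0.094
```

```bash
python3 - <<'E'
from mv import *
t=tgt(FG['car'],0,z=.004); rows([t],.094,vmax=.03)
E
```

```text
7.90 [0.4307 0.1952 0.0147] [-1.5654  0.0045 -1.9719] F [ 0.  -0.5  0.4] w 0.094
1
-0.0054 0.0004 -0.0045 0.0019 0.0107 -0.0015 0.094
```

Call:
arm_command(
  series="-0.009 0 -0.008 0.003 0.012 -0.0025 0.094;0 0 0 0 0.003 0 0.094;0 0 0 0 0 0 0.094",
)

```text
time: 8.2
tool_pos: [0.4277, 0.1935, 0.0003]
ee_rot: [-1.574, -0.003, -1.972]
wrist_force: [-1.4, -1.2, 8.2]
width: 0.0939
```

```bash
python3 - <<'E'
from mv import *
t=tgt(FG['car'],0,z=.004); rows([t],.094,vmax=.03)
E
```

```text
8.20 [4.277e-01 1.935e-01 3.000e-04] [-1.574  -0.003  -1.9719] F [-1.4 -1.2  8.2] w 0.0939
1
0.0032 0.0004 0.003 -0.0009 -0.0037 0.0006 0.094
```

Call:
arm_command(
  series="0.003 0 0.003 -0.001 -0.006 0.0006 0.094;0 0 0 0 0 0 0.094;0 0 0 0 0 0 0.03;0 0 0 0 0 0 0.03;0 0 0 0 0 0 0.03;0 0 0 0 0 0 0.03;0 0 0 0 0 0 0.03;0 0 0 0 0 0 0.03",
)

```text
time: 9.0
tool_pos: [0.4283, 0.194, 0.0055]
ee_rot: [-1.572, -0.001, -1.972]
wrist_force: [-0.5, -0.0, 0.7]
width: 0.0496
```

```bash
python3 - <<'E'
from mv import *
c,o=cur()
t=tgt(B['car'],0,z=.075); rows([[c[0],c[1],.075,c[3]],t],.03,vmax=.04)
E
```

```text
9.00 [0.4283 0.194  0.0055] [-1.5719e+00 -8.0000e-04 -1.9722e+00] F [-0.5 -0.   0.7] w 0.0496
12
0.0006 -0 0.0004 0 -0.0347 -0 0.03;0.0005 -0 0.0004 0 -0.0347 -0 0.03;0 -0.0137 0 0.0369 -0 0.0135 0.03;0 -0.0137 0 0.0371 -0 0.013 0.03;0 -0.0137 0 0.0372 -0 0.0125 0.03;0 -0.0137 0 0.0374 -0 0.012 0.03;0 -0.0137 0 0.0376 -0 0.0115 0.03;0 -0.0137 0 0.0377 -0 0.0109 0.03;0 -0.0138 0 0.0379 -0 0.0104 0.03;0 -0.0137 0 0.038 -0 0.0099 0.03;0 -0.0138 -0 0.0381 -0 0.0094 0.03;0 -0.0137 -0 0.0383 -0 0.0089 0.03
```

Call:
arm_command(
  series="0 0 0 0 -0.02 0 0.03;0 0 0 0 -0.035 0 0.03;0 0 0 0 -0.02 0 0.03;0 -0.0137 0 0.02 0 0.007 0.03;0 -0.0137 0 0.036 0 0.013 0.03;0 -0.0137 0 0.037 0 0.013 0.03;0 -0.0137 0 0.037 0 0.012 0.03;0 -0.0137 0 0.038 0 0.012 0.03;0 -0.0137 0 0.038 0 0.011 0.03;0 -0.0137 0 0.038 0 0.010 0.03;0 -0.0137 0 0.038 0 0.009 0.03;0 -0.0137 0 0.038 0 0.009 0.03",
)

```text
time: 10.2
tool_pos: [0.411, -0.1478, 0.0823]
ee_rot: [-1.572, -0.001, -1.832]
wrist_force: [1.0, -0.1, 0.4]
width: 0.0475
```

```bash
python3 - <<'E'
from mv import *
t=tgt(B['car'],0,z=.06); rows([t],.03,vmax=.025)
E
```

```text
10.20 [ 0.411  -0.1478  0.0823] [-1.5722e+00 -7.0000e-04 -1.8325e+00] F [ 1.  -0.1  0.4] w 0.0475
3
0.0005 0.0008 0.0002 0.0165 0.0074 0.0036 0.03;0.0004 0.0009 0.0003 0.0165 0.0074 0.0036 0.03;0.0005 0.0008 0.0002 0.0165 0.0074 0.0036 0.03
```

Call:
arm_command(
  series="0 0 0 0.017 0.008 0.0036 0.03;0 0 0 0.014 0.007 0.003 0.03;0 0 0 0.006 0.004 0.001 0.03;0 0 0 0 0 0 0.03;0 0 0 0 0 0 0.03",
)

```text
time: 10.7
tool_pos: [0.4073, -0.1913, 0.0623]
ee_rot: [-1.573, -0.001, -1.841]
wrist_force: [-0.8, -0.9, -0.3]
width: 0.0477
```

```bash
cat > go.py <<'E'
import sys
from mv import *
kind,n,z,w,vm=sys.argv[1:6]; gx=float(sys.argv[6]) if len(sys.argv)>6 else G[n]
rows([tgt((FG if kind=='p' else B)[n],gx,0,float(z))],float(w),vmax=float(vm))
E
python3 go.py b car .018 .03 .02
```

```text
10.70 [ 0.4073 -0.1913  0.0623] [-1.5727e+00 -1.2000e-03 -1.8407e+00] F [-0.8 -0.9 -0.3] w 0.0477
3
0.0006 -0.0019 0.0004 0.0022 0.0148 0.001 0.03;0.0007 -0.0019 0.0004 0.0022 0.0148 0.001 0.03;0.0006 -0.0019 0.0003 0.0022 0.0148 0.001 0.03
```

Call:
arm_command(
  series="0 -0.002 0 0.003 0.015 0.0015 0.03;0 -0.002 0 0.003 0.015 0.0015 0.03;0 -0.002 0 0.0025 0.01 0.001 0.03;0 0 0 0 0 0 0.03;0 0 0 0 0 0 0.03",
)

```text
time: 11.2
tool_pos: [0.4111, -0.1974, 0.0233]
ee_rot: [-1.569, -0.001, -1.828]
wrist_force: [-0.8, 0.5, -0.2]
width: 0.0475
```

```bash
python3 go.py b car .013 .03 .02
```

```text
11.20 [ 0.4111 -0.1974  0.0233] [-1.5691e+00 -6.0000e-04 -1.8284e+00] F [-0.8  0.5 -0.2] w 0.0475
1
-0.0017 0.0066 0.0006 0.0016 0.0102 -0.0022 0.03
```

Call:
arm_command(
  series="-0.002 0.008 0 0.0016 0.004 -0.0025 0.03;0 0.004 0 0.0008 0.003 -0.0015 0.03;0 0 0 0 0 0 0.03;0 0 0 0 0 0 0.03",
)

```text
time: 11.6
tool_pos: [0.4073, -0.1989, 0.0176]
ee_rot: [-1.568, -0.001, -1.841]
wrist_force: [0.5, -0.5, -1.1]
width: 0.048
```

```bash
python3 go.py b car .013 .03 .02
```

```text
11.60 [ 0.4073 -0.1989  0.0176] [-1.5681e+00 -1.4000e-03 -1.8405e+00] F [ 0.5 -0.5 -1.1] w 0.048
1
-0.0027 -0.0055 0.0014 -0.0008 0.0046 0.001 0.03
```

Call:
arm_command(
  series="-0.002 -0.005 0 -0.0008 0.003 0.001 0.03;0 0 0 0 0.003 0 0.03;0 0 0 0 0 0 0.03;0 0 0 0 0 0 0.03",
)

```text
time: 12.0
tool_pos: [0.4093, -0.1988, 0.0122]
ee_rot: [-1.569, -0.002, -1.835]
wrist_force: [-0.5, 1.5, 0.6]
width: 0.0477
```

```bash
python3 go.py b car .011 .03 .02
```

```text
12.00 [ 0.4093 -0.1988  0.0122] [-1.5686 -0.002  -1.8354] F [-0.5  1.5  0.6] w 0.0477
1
-0.0022 -0.0004 0.002 -0.0002 0.0012 -0.0008 0.03
```

Call:
arm_command(
  series="0 0 0 0 0.002 -0.0008 0.03;0 0 0 0 0 0 0.03;0 0 0 0 0 0 0.094;0 0 0 0 0 0 0.094;0 0 0 0 0 0 0.094;0 0 0 0 0 0 0.094;0 0 0 0 -0.02 0 0.094;0 0 0 0 -0.04 -0.02 0.094;0 0 0 0 -0.04 -0.03 0.094;0 0 0 0 -0.03 -0.03 0.094;0 0 0 0 0 0 0.094;0 0 0 0 0 0 0.094",
)

```text
time: 13.2
tool_pos: [0.3288, -0.1768, 0.1445]
ee_rot: [-1.57, -0.002, -1.835]
wrist_force: [-0.0, 0.6, 0.3]
width: 0.0941
```

```bash
python3 - <<'E'
import json
T=json.load(open('top.json'));T['car']=T['car_board'];json.dump(T,open('top.json','w'))
E
cat > chk.py <<'E'
import sys,json
from h import *
from bench import robot
from mv import B
n,tag=sys.argv[1:3]; p=robot.camera_params('wrist'); im=robot.snapshot('wrist'); b=B[n]
m=comp(pale(im),proj(p,[[b[0],b[1],.028]])[0]); 
h=cv2.cvtColor(im,cv2.COLOR_BGR2HSV); uv=proj(p,place(P[n][0],*b,.028)); 
bm=pale(im); q,e=fit(p,bm,n+'_board',b,0,.006); print('board',np.round(q,4),e)
fm=pale(im,80,120); fm=comp(fm,proj(p,[[b[0],b[1],.028]])[0]); q,e=fit(p,fm,n,b,.006,.028); print('fig',np.round(q,4),e)
c,s=np.cos(b[2]),np.sin(b[2]); d=np.array(q[:2])-b[:2]; print('err mm along/across',(c*d[0]+s*d[1])*1e3,(-s*d[0]+c*d[1])*1e3,'yaw',q[2]-b[2])
vis=cv2.resize(im,None,fx=2,fy=2,interpolation=cv2.INTER_CUBIC)
for poly in P[n]: cv2.polylines(vis,[np.round((proj(p,place(poly,*q,.028))*2+.5)*8).astype(int)],True,(0,0,255) ,1,cv2.LINE_AA,3)
cv2.polylines(vis,[np.round((proj(p,place(P[n+'_board'][0],*b,.006))*2+.5)*8).astype(int)],True,(255,0,0) ,1,cv2.LINE_AA,3)
u,v=(proj(p,[[b[0],b[1],.02]])[0]*2).astype(int); u=min(max(u-300,0),680); v=min(max(v-250,0),460)
cv2.imwrite(f'pics/{tag}.png',vis[v:v+500,u:u+600])
E
python3 chk.py car cchk
```

```text
board [ 0.4081 -0.1979 -0.263 ] 0.15387336909770966
fig [ 0.4113 -0.1994 -0.2491] 0.42884743213653564
err mm along/across 2.963073777460776 -0.2641836919731848 yaw 0.015131941374038116
```

View pics/cchk.png

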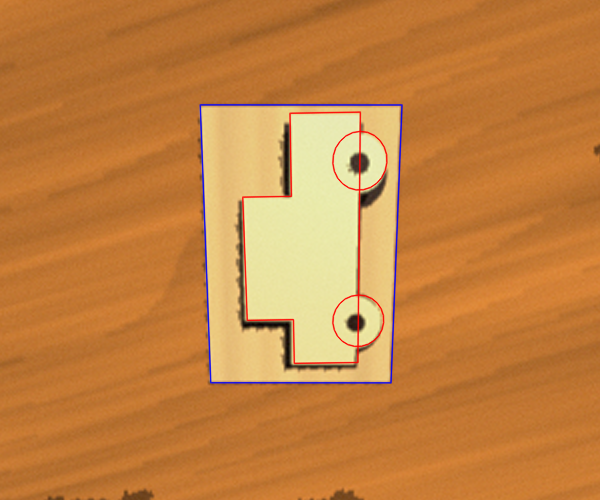

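```bash
python3 - <<'E'
from h import *
from bench import robot
from mv import B
p=robot.camera_params('wrist'); im=robot.snapshot('wrist'); cv2.imwrite('pics/c2.png',im)
b=B['car']; h=cv2.cvtColor(im,cv2.COLOR_BGR2HSV)
for nm,pt in dict(fig=(-10,0),fig2=(40,-10),bd=(-50,30),bd2=(50,20),bd3=(55,-30)).items():
    u,v=proj(p,place(np.array([pt],float),*b,.02))[0].round().astype(int); print(nm,u,v,im[v,u],h[v,u])
q=[]
for sx in(32,-32):
    u,v=proj(p,place(np.array([[sx,-24]],float),*b,.028))[0]; iu,iv=int(u),int(v)
    g=im[iv-8:iv+9,iu-8:iu+9].max(2)<110; ys,xs=np.nonzero(g); print(g.sum()); q.append(unproj(p,(xs.mean()+iu-8,ys.mean()+iv-8),.028)[0][:2])
q=np.array(q); d=q[0]-q[1]; th=np.arctan2(d[1],d[0]); mid=q.mean(0); c,s=np.cos(th),np.sin(th)
o=mid-[s*.024,-c*.024]; print(np.linalg.norm(d),th,o+0*mid, mid)
E
```

```text
fig 318 148 [166 230 236] [ 27  76 236]
fig2 330 86 [177 234 233] [ 31  62 234]
bd 285 194 [123 191 232] [ 19 120 232]
bd2 294 73 [126 200 233] [ 21 117 233]
bd3 355 66 [120 194 233] [ 20 124 233]
66
52
0.06400145220961807 -0.26002530891087566 [ 0.41102627 -0.19867944] [ 0.40485575 -0.22187264]
```

```bash
sed -i 's/fm=pale(im,80,120)/fm=pale(im,97,60)/; s/bm=pale(im); q,e/bm=comp(pale(im,140),proj(p,[[b[0],b[1],.028]])[0]); q,e/' chk.py; python3 chk.py car cchk2
```

```text
board [ 0.4084 -0.1979 -0.2647] 0.003814464434981346
fig [ 0.4109 -0.1986 -0.267 ] 0.0037409404758363962
err mm along/across 2.3894641300028394 0.4335536430224875 yaw -0.002817986618912194
```

View pics/cchk2.png

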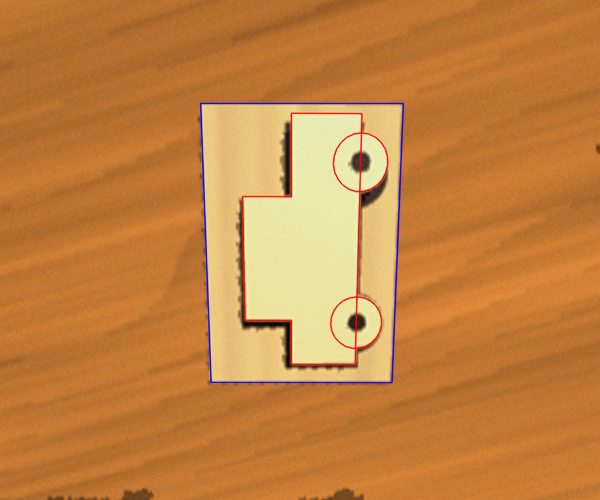

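```bash
python3 go.py p rocket .08 .094 .035
```

```text
13.35 [ 0.3286 -0.1763  0.1429] [-1.5741e+00 -2.0000e-04 -1.8345e+00] F [ 0.3 -0.3 -0.2] w 0.094
9
0.0003 -0.1177 -0.0002 0.0178 0.0069 0.0286 0.094;0.0004 -0.1178 -0.0002 0.0211 0.0069 0.0264 0.094;0.0003 -0.1177 -0.0002 0.024 0.0069 0.0237 0.094;0.0004 -0.1178 -0.0002 0.0266 0.0069 0.0207 0.094;0.0004 -0.1177 -0.0001 0.0289 0.007 0.0174 0.094;0.0003 -0.1178 -0.0002 0.0307 0.007 0.0139 0.094;0.0004 -0.1177 -0.0001 0.0322 0.007 0.0102 0.094;0.0003 -0.1178 -0.0002 0.0331 0.007 0.0064 0.094;0.0003 -0.1177 -0.0001 0.0336 0.007 0.0024 0.094
```

Call:
arm_command(
  series="0 -0.118 0 0.018 0.007 0.0286 0.094;0 -0.118 0 0.021 0.007 0.0264 0.094;0 -0.118 0 0.024 0.007 0.0237 0.094;0 -0.118 0 0.0266 0.007 0.0207 0.094;0 -0.118 0 0.029 0.007 0.0174 0.094;0 -0.118 0 0.031 0.007 0.014 0.094;0 -0.118 0 0.032 0.007 0.01 0.094;0 -0.1 0 0.028 0.007 0.006 0.094;0 -0.06 0 0.016 0.006 0.002 0.094;0 0 0 0 0 0 0.094;0 0 0 0 0 0 0.094",
)

```text
time: 14.45
tool_pos: [0.5294, -0.3777, 0.0436]
ee_rot: [-1.576, 0.046, -0.803]
wrist_force: [0.6, 0.2, 0.8]
width: 0.0939
```

```bash
python3 go.py p rocket .03 .094 .025
```

```text
14.45 [ 0.5294 -0.3777  0.0436] [-1.5758  0.0459 -0.803 ] F [0.6 0.2 0.8] w 0.0939
2
0.0022 -0.0141 -0.023 0.0099 0.0064 -0.005 0.094;0.0022 -0.014 -0.023 0.0097 0.0066 -0.0051 0.094
```

Call:
arm_command(
  series="0.002 -0.014 -0.023 0.012 0 -0.006 0.094;0.002 -0.014 -0.023 0.01 -0.002 -0.005 0.094;0 0 0 0 0 0 0.094;0 0 0 0 0 0 0.094",
)

```text
time: 14.85
tool_pos: [0.5361, -0.4013, 0.0444]
ee_rot: [-1.571, -0.002, -0.774]
wrist_force: [0.1, -0.2, 0.1]
width: 0.0942
```

```bash
python3 go.py p rocket .012 .094 .02
```

```text
14.85 [ 0.5361 -0.4013  0.0444] [-1.5712 -0.0016 -0.7737] F [ 0.1 -0.2  0.1] w 0.0942
2
0.0002 0.0005 0.0008 -0.0012 0.0162 0.0008 0.094;0.0002 0.0006 0.0008 -0.0012 0.0162 0.0008 0.094
```

Call:
arm_command(
  series="0 0 0.001 -0.0015 0.016 0.0012 0.094;0 0 0.001 -0.0015 0.016 0.0012 0.094;0 0 0 -0.0005 0.009 0 0.094;0 0 0 0 0 0 0.094;0 0 0 0 0 0 0.094",
)

```text
time: 15.35
tool_pos: [0.5347, -0.3959, 0.0004]
ee_rot: [-1.571, 0.0, -0.774]
wrist_force: [-0.9, -0.0, 5.3]
width: 0.0941
```

```bash
python3 go.py p rocket .0055 .094 .02
```

```text
15.35 [ 5.347e-01 -3.959e-01  4.000e-04] [-1.571e+00  3.000e-04 -7.737e-01] F [-0.9 -0.   5.3] w 0.0941
1
0.0002 0.0011 -0.0003 0.0023 -0.0051 -0.0013 0.094
```

Call:
arm_command(
  series="0 0 0 0.003 -0.006 -0.0015 0.094;0 0 0 0 0 0 0.094;0 0 0 0 0 0 0.094",
)

```text
time: 15.65
tool_pos: [0.5366, -0.3998, 0.0078]
ee_rot: [-1.571, -0.001, -0.774]
wrist_force: [0.0, -1.0, -0.2]
width: 0.0941
```

```bash
python3 go.py p rocket .0055 .094 .02
```

```text
15.65 [ 0.5366 -0.3998  0.0078] [-1.5709e+00 -1.2000e-03 -7.7350e-01] F [ 0.  -1.  -0.2] w 0.0941
1
0.0001 0.0013 0.0012 -0.0017 0.0023 0.0002 0.094
```

Call:
arm_command(
  series="0 0 0 -0.001 0.002 0 0.094;0 0 0 0 0 0 0.015;0 0 0 0 0 0 0.015;0 0 0 0 0 0 0.015;0 0 0 0 0 0 0.015;0 0 0 0 0 0 0.015;0 0 0 0 0 0 0.015;0 0 0 0 0 0 0.015;0 0 0 0 0 0 0.015",
)

```text
time: 16.55
tool_pos: [0.536, -0.3993, 0.0061]
ee_rot: [-1.571, -0.002, -0.774]
wrist_force: [0.5, -0.3, 0.5]
width: 0.0334
```

```bash
python3 go.py p rocket .0055 .015 .02; python3 - <<'E'
from mv import *
c,o=cur()
t=tgt(B['rocket'],9,z=.07); rows([t],.015,vmax=.035,start=[c[0],c[1],.07,c[3]])
E
```

```text
16.55 [ 0.536  -0.3993  0.0061] [-1.5709 -0.0021 -0.7737] F [ 0.5 -0.3  0.5] w 0.0334
1
0.0001 0.0011 0.0021 -0.0009 0.0006 0.0003 0.015
16.55 [ 0.536  -0.3993  0.0061] [-1.5709 -0.0021 -0.7737] F [ 0.5 -0.3  0.5] w 0.0334
7
0 0.0938 -0 -0.0096 0 0.0307 0.015;0 0.0938 0 -0.0124 0 0.0297 0.015;-0 0.0938 -0 -0.0151 0 0.0284 0.015;0 0.0938 0 -0.0177 0 0.0268 0.015;0 0.0938 -0 -0.0202 0 0.0251 0.015;0 0.0938 0 -0.0224 0 0.0231 0.015;0 0.0938 -0 -0.0245 0 0.0209 0.015
```

Call:
arm_command(
  series="0 0 0 0 0 0 0.015;0 0 0 0 0 0 0.015;0 0 0 0 -0.02 0 0.015;0 0 0 0 -0.03 0 0.015;0 0 0 0 -0.022 0 0.015;0 0 0 0 0 0 0.015",
)

```text
time: 17.15
tool_pos: [0.5346, -0.398, 0.0774]
ee_rot: [-1.571, 0.004, -0.774]
wrist_force: [-0.3, -0.2, 0.8]
width: 0.0297
```

Call:
arm_command(
  series="0 0.06 0 -0.007 0 0.02 0.015;0 0.09 0 -0.012 0 0.03 0.015;0 0.09 0 -0.015 0 0.028 0.015;0 0.09 0 -0.018 0 0.027 0.015;0 0.09 0 -0.020 0 0.025 0.015;0 0.08 0 -0.02 0 0.02 0.015;0 0.05 0 -0.012 0 0.012 0.015;0 0 0 0 0 0 0.015;0 0 0 0 0 0 0.015",
)

```text
time: 18.05
tool_pos: [0.6162, -0.2149, 0.064]
ee_rot: [-1.585, 0.012, -1.348]
wrist_force: [-0.2, -0.3, -0.2]
width: 0.0296
```

```bash
python3 go.py b rocket .05 .015 .02 8.7
```

```text
18.05 [ 0.6162 -0.2149  0.064 ] [-1.585   0.0119 -1.3482] F [-0.2 -0.3 -0.2] w 0.0296
2
0.0073 0.0411 -0.0056 -0.0054 0.0069 0.0124 0.015;0.0074 0.0411 -0.0057 -0.006 0.0069 0.0122 0.015
```

Call:
arm_command(
  series="0.007 0.045 -0.006 -0.006 0.007 0.013 0.015;0.007 0.041 -0.006 -0.006 0.007 0.012 0.015;0 0 0 0 0 0 0.015;0 0 0 0 0 0 0.015",
)

```text
time: 18.45
tool_pos: [0.6354, -0.2028, 0.0469]
ee_rot: [-1.576, -0.001, -1.438]
wrist_force: [-0.2, 0.0, -0.6]
width: 0.03
```

```bash
python3 go.py b rocket .022 .015 .02 8.7
```

```text
18.45 [ 0.6354 -0.2028  0.0469] [-1.5756e+00 -1.5000e-03 -1.4382e+00] F [-0.2  0.  -0.6] w 0.03
2
0.0024 -0.004 0.0007 -0.0019 0.0124 0.0015 0.015;0.0024 -0.004 0.0008 -0.0019 0.0124 0.0015 0.015
```

Call:
arm_command(
  series="0.002 -0.004 0 -0.002 0.013 0.0016 0.015;0.002 -0.004 0 -0.002 0.012 0.0016 0.015;0 0 0 0 0 0 0.015;0 0 0 0 0 0 0.015",
)

```text
time: 18.85
tool_pos: [0.6362, -0.201, 0.0195]
ee_rot: [-1.573, -0.002, -1.431]
wrist_force: [0.6, -0.6, -0.7]
width: 0.0298
```

```bash
python3 go.py b rocket .014 .015 .02 8.7
```

```text
18.85 [ 0.6362 -0.201   0.0195] [-1.5728 -0.0016 -1.4309] F [ 0.6 -0.6 -0.7] w 0.0298
1
0.002 -0.0006 0.0016 -0.0021 0.0055 0.0019 0.015
```

Call:
arm_command(
  series="0.002 0 0.0016 -0.0022 0.003 0.002 0.015;0 0 0 -0.0008 0.002 0.0006 0.015;0 0 0 0 0 0 0.015;0 0 0 0 0 0 0.015",
)

```text
time: 19.25
tool_pos: [0.6388, -0.1975, 0.0147]
ee_rot: [-1.57, -0.0, -1.431]
wrist_force: [-0.5, -0.3, -0.5]
width: 0.0298
```

```bash
python3 go.py b rocket .012 .015 .02 8.7
```

```text
19.25 [ 0.6388 -0.1975  0.0147] [-1.5698e+00 -4.0000e-04 -1.4306e+00] F [-0.5 -0.3 -0.5] w 0.0298
1
-0.001 -0.0003 0.0004 0.001 0.0027 -0.0012 0.015
```

Call:
arm_command(
  series="0 0 0 0.0012 0.002 -0.0015 0.015;0 0 0 0 0 0 0.015;0 0 0 0 0 0 0.015",
)

```text
time: 19.55
tool_pos: [0.6379, -0.1992, 0.0133]
ee_rot: [-1.569, -0.001, -1.43]
wrist_force: [0.1, -0.2, -0.9]
width: 0.0295
```

```bash
python3 go.py b rocket .012 .015 .02 8.7
```

```text
19.55 [ 0.6379 -0.1992  0.0133] [-1.5686e+00 -1.2000e-03 -1.4303e+00] F [ 0.1 -0.2 -0.9] w 0.0295
1
-0.0022 -0 0.0012 -0.0005 0.0013 -0 0.015
```

Call:
arm_command(
  series="0 0 0 0 0.002 0 0.015;0 0 0 0 0 0 0.015",
)

```text
time: 19.75
tool_pos: [0.6384, -0.1994, 0.0124]
ee_rot: [-1.567, -0.002, -1.43]
wrist_force: [-0.1, -0.2, -1.0]
width: 0.0294
```

```bash
python3 go.py b rocket .012 .015 .02 8.7
```

```text
19.75 [ 0.6384 -0.1994  0.0124] [-1.5673 -0.0019 -1.4305] F [-0.1 -0.2 -1. ] w 0.0294
1
-0.0035 -0.0002 0.0019 -0.0008 0.0004 -0.0005 0.015
```

Call:
arm_command(
  series="0 0 0 0 0.001 -0.0005 0.015;0 0 0 0 0 0 0.094;0 0 0 0 0 0 0.094;0 0 0 0 0 0 0.094;0 0 0 0 0 0 0.094;0 0 0 0 -0.02 0 0.094;0 0 0 0 -0.04 -0.02 0.094;0 0 0 0 -0.04 -0.03 0.094;0 0 0 0 -0.03 -0.03 0.094;0 0 0 0 -0.01 -0.01 0.094;0 0 0 0 0 0 0.094;0 0 0 0 0 0 0.094",
)

```text
time: 20.95
tool_pos: [0.5453, -0.2116, 0.1514]
ee_rot: [-1.572, 0.001, -1.43]
wrist_force: [0.3, 1.0, -0.2]
width: 0.0943
```

```bash
python3 chk.py rocket rchk; python3 go.py p house .08 .094 .03
```

```text
board [ 0.6292 -0.1998  0.1339] 0.0033453255891799927
fig [ 0.6295 -0.2001  0.1377] 0.0054354011081159115
err mm along/across 0.29343487637489274 -0.24859723030742703 yaw -0.00283667587133124
21.00 [ 0.5452 -0.2114  0.151 ] [-1.5731e+00  1.4000e-03 -1.4294e+00] F [-1.2  0.5  0.3] w 0.0943
8
0.0002 -0.0594 -0.0002 -0.022 0.0089 0.0167 0.094;0.0002 -0.0594 -0.0002 -0.0209 0.0089 0.018 0.094;0.0002 -0.0594 -0.0003 -0.0198 0.0089 0.0192 0.094;0.0003 -0.0594 -0.0003 -0.0186 0.0089 0.0203 0.094;0.0002 -0.0594 -0.0002 -0.0174 0.0089 0.0214 0.094;0.0003 -0.0594 -0.0003 -0.0161 0.0089 0.0224 0.094;0.0002 -0.0594 -0.0002 -0.0148 0.0089 0.0233 0.094;0.0003 -0.0593 -0.0003 -0.0133 0.0089 0.0241 0.094
```

View pics/rchk.png

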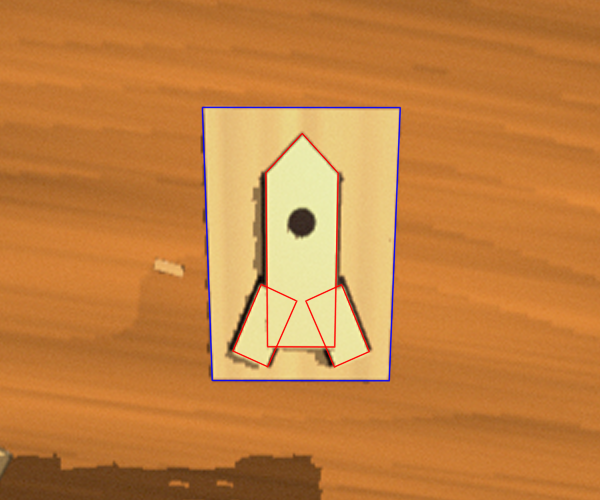

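Rocket is on its silhouette within 0.4 mm. Next, the house.

Call:
arm_command(
  series="0 -0.06 0 -0.022 0.005 0.0167 0.094;0 -0.06 0 -0.021 0.007 0.018 0.094;0 -0.06 0 -0.02 0.007 0.019 0.094;0 -0.06 0 -0.0186 0.008 0.02 0.094;0 -0.06 0 -0.0174 0.008 0.021 0.094;0 -0.06 0 -0.016 0.008 0.022 0.094;0 -0.06 0 -0.015 0.008 0.022 0.094;0 -0.04 0 -0.008 0.006 0.013 0.094;0 0 0 0 0 0 0.094;0 0 0 0 0 0 0.094",
)

```text
time: 22.0
tool_pos: [0.642, -0.0169, 0.0648]
ee_rot: [-1.596, 0.029, -0.948]
wrist_force: [0.5, -0.6, 0.8]
width: 0.0939
```

```bash
python3 go.py p house .05 .094 .02
```

```text
22.00 [ 0.642  -0.0169  0.0648] [-1.596   0.0289 -0.9477] F [ 0.5 -0.6  0.8] w 0.0939
1
0.0253 0.007 -0.0288 0.008 0.0144 0.008 0.094
```

Call:
arm_command(
  series="0.025 0.007 -0.029 0.008 0.006 0.008 0.094;0 0 0 0.003 0.004 0.003 0.094;0 0 0 0 0 0 0.094;0 0 0 0 0 0 0.094",
)

```text
time: 22.4
tool_pos: [0.6568, -0.0236, 0.0544]
ee_rot: [-1.573, -0.001, -0.96]
wrist_force: [-0.0, 0.4, -1.2]
width: 0.094
```

```bash
python3 go.py p house .015 .094 .02
```

```text
22.40 [ 0.6568 -0.0236  0.0544] [-1.5725e+00 -1.1000e-03 -9.6030e-01] F [-0.   0.4 -1.2] w 0.094
2
0.0009 -0.003 0.0006 -0.0032 0.0197 -0.0003 0.094;0.0008 -0.003 0.0005 -0.0032 0.0197 -0.0003 0.094
```

Call:
arm_command(
  series="0 -0.003 0 -0.0035 0.018 -0.0003 0.094;0 -0.003 0 -0.0035 0.018 -0.0003 0.094;0 0 0 0 0.003 0 0.094;0 0 0 0 0 0 0.094;0 0 0 0 0 0 0.094",
)

```text
time: 22.9
tool_pos: [0.6541, -0.0214, 0.0192]
ee_rot: [-1.569, -0.005, -0.958]
wrist_force: [0.9, 0.2, 1.2]
width: 0.0942
```

```bash
python3 go.py p house .006 .094 .02
```

```text
22.90 [ 0.6541 -0.0214  0.0192] [-1.5687 -0.0053 -0.9582] F [0.9 0.2 1.2] w 0.0942
1
-0.0021 -0.0039 0.0053 -0.0031 0.0132 0.0003 0.094
```

Call:
arm_command(
  series="-0.002 -0.004 0.005 -0.003 0.008 0.0003 0.094;0 -0.001 0 -0.001 0.004 0 0.094;0 0 0 0 0 0 0.094;0 0 0 0 0 0 0.094",
)

```text
time: 23.3
tool_pos: [0.6537, -0.0182, 0.0089]
ee_rot: [-1.568, -0.003, -0.953]
wrist_force: [-0.0, -0.4, 0.3]
width: 0.0944
```

```bash
python3 go.py p house .006 .094 .02
```

```text
23.30 [ 0.6537 -0.0182  0.0089] [-1.5677 -0.0028 -0.9532] F [-0.  -0.4  0.3] w 0.0944
1
-0.0031 0.0011 0.0028 -0.0002 0.0029 -0.0011 0.094
```

Call:
arm_command(
  series="0 0 0 0 0.003 -0.001 0.094;0 0 0 0 0 0 0.03;0 0 0 0 0 0 0.03;0 0 0 0 0 0 0.03;0 0 0 0 0 0 0.03;0 0 0 0 0 0 0.03;0 0 0 0 0 0 0.03;0 0 0 0 0 0 0.03;0 0 0 0 0 0 0.03",
)

```text
time: 24.2
tool_pos: [0.6531, -0.0188, 0.0062]
ee_rot: [-1.567, -0.003, -0.953]
wrist_force: [0.6, 0.2, 0.5]
width: 0.0518
```

```bash
python3 go.py p house .006 .03 .02; python3 - <<'E'
from mv import *
c,o=cur()
t=tgt(B['house'],-15,z=.075); rows([t],.03,vmax=.035,wmax=.09,start=[c[0],c[1],.075,c[3]])
E
```

```text
24.20 [ 0.6531 -0.0188  0.0062] [-1.5671 -0.0034 -0.953 ] F [0.6 0.2 0.5] w 0.0518
1
-0.0037 0.0013 0.0034 -0.0004 0.0002 -0.0003 0.03
24.20 [ 0.6531 -0.0188  0.0062] [-1.5671 -0.0034 -0.953 ] F [0.6 0.2 0.5] w 0.0518
16
-0 0.0859 -0 -0.0119 0 0.0075 0.03;-0 0.0859 -0 -0.0125 0 0.0065 0.03;0 0.0859 -0 -0.013 0 0.0054 0.03;0 0.0859 -0 -0.0135 0 0.0042 0.03;0 0.0859 -0 -0.0138 0 0.0031 0.03;0 0.0859 -0 -0.014 0 0.0019 0.03;0 0.0859 -0 -0.0141 0 0.0007 0.03;0 0.0859 -0 -0.0141 0 -0.0006 0.03;-0 0.0859 -0 -0.014 0 -0.0018 0.03;0 0.086 -0 -0.0138 0 -0.003 0.03;-0 0.0859 -0 -0.0135 0 -0.0041 0.03;0 0.086 -0 -0.0131 0 -0.0053 0.03;-0 0.0859 -0 -0.0126 0 -0.0064 0.03;0 0.086 -0 -0.012 0 -0.0074 0.03;0 0.0859 -0 -0.0113 0 -0.0084 0.03;-0 0.086 -0 -0.0105 0 -0.0094 0.03
```

Gripped at the right width (gx ≈ −14.7). Lift and carry.

Call:
arm_command(
  series="0 0 0 0 -0.02 0 0.03;0 0 0 0 -0.03 0 0.03;0 0 0 0 -0.025 0 0.03;0 0 0 0 0 0 0.03;0 0.086 0 -0.012 0 0.0075 0.03;0 0.086 0 -0.0125 0 0.0065 0.03;0 0.086 0 -0.013 0 0.0054 0.03;0 0.086 0 -0.0135 0 0.0042 0.03;0 0.086 0 -0.014 0 0.003 0.03;0 0.086 0 -0.014 0 0.002 0.03;0 0.086 0 -0.014 0 0.001 0.03;0 0.086 0 -0.014 0 -0.001 0.03",
)

```text
time: 25.4
tool_pos: [0.6408, 0.0957, 0.0672]
ee_rot: [-1.587, -0.003, -1.673]
wrist_force: [0.1, 0.2, 0.3]
width: 0.0519
```

```bash
python3 - <<'E'
from mv import *
t=tgt(B['house'],-14.7,z=.07); rows([t],.03,vmax=.035,wmax=.09)
E
```

```text
25.40 [0.6408 0.0957 0.0672] [-1.5866 -0.0026 -1.6732] F [0.1 0.2 0.3] w 0.0519
8
0.0018 0.0818 0.001 -0.0138 -0.0004 -0.0014 0.03;0.0018 0.0818 0.001 -0.0136 -0.0003 -0.0025 0.03;0.0018 0.0818 0.0009 -0.0133 -0.0003 -0.0036 0.03;0.0018 0.0818 0.001 -0.013 -0.0003 -0.0047 0.03;0.0018 0.0818 0.0009 -0.0126 -0.0003 -0.0058 0.03;0.0018 0.0819 0.001 -0.0121 -0.0003 -0.0068 0.03;0.0018 0.0818 0.0009 -0.0115 -0.0003 -0.0077 0.03;0.0018 0.0819 0.001 -0.0108 -0.0003 -0.0086 0.03
```

Call:
arm_command(
  series="0.002 0.082 0.001 -0.014 0 -0.0014 0.03;0.002 0.082 0.001 -0.0136 0 -0.0025 0.03;0.002 0.082 0.001 -0.0133 0 -0.0036 0.03;0.002 0.082 0.001 -0.013 0 -0.0047 0.03;0.002 0.082 0.001 -0.0126 0 -0.0058 0.03;0.002 0.082 0.001 -0.012 0 -0.0068 0.03;0.002 0.07 0.001 -0.01 0 -0.0065 0.03;0 0.04 0 -0.005 0 -0.004 0.03;0 0 0 0 0 0 0.03;0 0 0 0 0 0 0.03",
)

```text
time: 26.4
tool_pos: [0.6322, 0.2021, 0.0459]
ee_rot: [-1.588, -0.021, -2.298]
wrist_force: [0.3, -0.5, -0.7]
width: 0.0516
```

```bash
python3 go.py b house .05 .03 .02 -14.7
```

```text
26.40 [0.6322 0.2021 0.0459] [-1.5883 -0.0208 -2.2981] F [ 0.3 -0.5 -0.7] w 0.0516
1
0.0172 0.0295 0.0211 -0.0088 -0.0043 0.0035 0.03
```

Call:
arm_command(
  series="0.017 0.03 0.021 -0.009 -0.005 0.0035 0.03;0 0.008 0 -0.002 0 0.001 0.03;0 0 0 0 0 0 0.03;0 0 0 0 0 0 0.03",
)

```text
time: 26.8
tool_pos: [0.6419, 0.2051, 0.0476]
ee_rot: [-1.573, -0.005, -2.336]
wrist_force: [-0.7, -0.2, 0.0]
width: 0.0518
```

```bash
python3 go.py b house .025 .03 .02 -14.7
```

```text
26.80 [0.6419 0.2051 0.0476] [-1.573  -0.0046 -2.3364] F [-0.7 -0.2  0. ] w 0.0518
2
0.0011 -0.0043 0.0023 -0.0001 0.0113 -0.0008 0.03;0.0011 -0.0044 0.0023 -0.0001 0.0113 -0.0009 0.03
```

Call:
arm_command(
  series="0.001 -0.004 0.002 0 0.012 -0.001 0.03;0.001 -0.004 0.002 0 0.012 -0.001 0.03;0 0 0 0 0 0 0.03;0 0 0 0 0 0 0.03",
)

```text
time: 27.2
tool_pos: [0.6392, 0.2055, 0.02]
ee_rot: [-1.573, -0.003, -2.328]
wrist_force: [-0.6, -0.4, 0.6]
width: 0.052
```

```bash
python3 go.py b house .014 .03 .02 -14.7
```

```text
27.20 [0.6392 0.2055 0.02  ] [-1.5725 -0.0029 -2.3277] F [-0.6 -0.4  0.6] w 0.052
1
0.0017 0.0001 0.0029 -0.0018 0.006 0.0006 0.03
```

Call:
arm_command(
  series="0.0017 0 0.003 -0.002 0.005 0.0007 0.03;0 0 0 0 0.002 0 0.03;0 0 0 0 0 0 0.03;0 0 0 0 0 0 0.03",
)

```text
time: 27.6
tool_pos: [0.6413, 0.2066, 0.0125]
ee_rot: [-1.571, 0.0, -2.327]
wrist_force: [0.1, 0.7, 0.7]
width: 0.0516
```

```bash
python3 go.py b house .0122 .03 .02 -14.7
```

```text
27.60 [0.6413 0.2066 0.0125] [-1.5705e+00  5.0000e-04 -2.3274e+00] F [0.1 0.7 0.7] w 0.0516
1
-0.0003 0.0004 -0.0005 0.0005 0.0003 -0.0002 0.03
```

Call:
arm_command(
  series="0 0 0 0 0.001 0 0.03;0 0 0 0 0 0 0.094;0 0 0 0 0 0 0.094;0 0 0 0 0 0 0.094;0 0 0 0 0 0 0.094;0 0 0 0 -0.02 0 0.094;0 0 0 0 -0.04 -0.02 0.094;0 0 0 0 -0.04 -0.03 0.094;0 0 0 0 -0.03 -0.03 0.094;0 0 0 0 -0.01 -0.01 0.094;0 0 0 0 0 0 0.094;0 0 0 0 0 0 0.094",
)

```text
time: 28.8
tool_pos: [0.5809, 0.2402, 0.1544]
ee_rot: [-1.593, 0.014, -2.278]
wrist_force: [0.4, -0.2, -0.3]
width: 0.0936
```

```bash
python3 chk.py house hchk; python3 - <<'E'
from mv import *
t=tgt(FG['fish'],4,z=.1); rows([t],.094,vmax=.035,wmax=.09)
E
```

```text
board [ 0.6512  0.1962 -0.7609] 0.005177943501621485
fig [ 0.6524  0.1968 -0.7593] 0.04932229220867157
err mm along/across 0.3500459876671357 0.9505024752560348 yaw -0.002263035568530136
28.85 [0.5807 0.24   0.1539] [-1.594   0.0133 -2.2779] F [ 1.   0.1 -0.9] w 0.0937
14
0.0009 -0.0886 -0.0018 -0.0067 0.0041 -0.0087 0.094;0.0008 -0.0886 -0.0019 -0.0074 0.0041 -0.008 0.094;0.0009 -0.0886 -0.0018 -0.0081 0.0041 -0.0073 0.094;0.0008 -0.0886 -0.0019 -0.0088 0.0041 -0.0066 0.094;0.0009 -0.0886 -0.0018 -0.0093 0.0041 -0.0058 0.094;0.0008 -0.0886 -0.0019 -0.0098 0.004 -0.005 0.094;0.0009 -0.0886 -0.0018 -0.0102 0.004 -0.0041 0.094;0.0008 -0.0886 -0.0019 -0.0105 0.004 -0.0032 0.094;0.0009 -0.0886 -0.0018 -0.0108 0.004 -0.0022 0.094;0.0008 -0.0886 -0.0019 -0.0109 0.0039 -0.0013 0.094;0.0009 -0.0886 -0.0018 -0.011 0.0039 -0.0003 0.094;0.0008 -0.0886 -0.0019 -0.011 0.0039 0.0007 0.094;0.0009 -0.0886 -0.0018 -0.0109 0.0039 0.0017 0.094;0.0008 -0.0886 -0.0019 -0.0107 0.0039 0.0026 0.094
```

View pics/hchk.png

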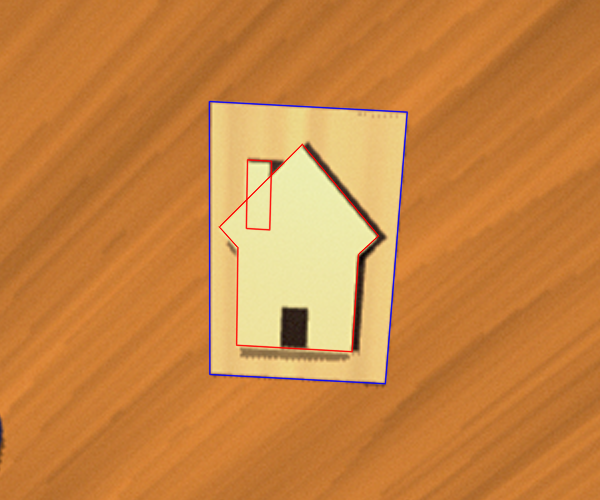

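House within 1 mm. There are two fish in the top view: a blue one at (197,170) and a light wood one with an eye dot at (200,228). The light wood one fits the description, as the enlarged crop fs2.png confirmed.

Call:
arm_command(
  series="0 -0.088 0 -0.0067 0.003 -0.0087 0.094;0 -0.088 0 -0.0074 0.003 -0.008 0.094;0 -0.088 0 -0.008 0.003 -0.0073 0.094;0 -0.088 0 -0.009 0.003 -0.0066 0.094;0 -0.088 0 -0.0093 0.003 -0.0058 0.094;0 -0.088 0 -0.01 0.003 -0.005 0.094;0 -0.088 0 -0.01 0.003 -0.004 0.094;0 -0.088 0 -0.0105 0.003 -0.003 0.094;0 -0.088 0 -0.011 0.003 -0.002 0.094;0 -0.088 0 -0.011 0.003 -0.001 0.094;0 -0.088 0 -0.011 0.003 0 0.094;0 -0.088 0 -0.011 0.003 0.001 0.094",
)

```text
time: 30.05
tool_pos: [0.5495, 0.3611, 0.0827]
ee_rot: [-1.621, 0.021, -1.195]
wrist_force: [0.1, -0.4, 0.4]
width: 0.094
```

```bash
python3 - <<'E'
from mv import *
t=tgt(FG['fish'],4,z=.08); rows([t],.094,vmax=.025,wmax=.07)
E
```

```text
30.05 [0.5495 0.3611 0.0827] [-1.6214  0.0205 -1.1955] F [ 0.1 -0.4  0.4] w 0.094
3
0.0163 -0.0525 -0.0082 -0.0095 0.0009 0.0036 0.094;0.0163 -0.0526 -0.0081 -0.0093 0.0009 0.0041 0.094;0.0163 -0.0525 -0.0082 -0.009 0.0009 0.0046 0.094
```

Call:
arm_command(
  series="0.016 -0.052 -0.008 -0.0095 0.003 0.0036 0.094;0.016 -0.05 -0.008 -0.0093 0.003 0.004 0.094;0.01 -0.04 -0.008 -0.006 0.003 0.003 0.094;0 0 0 0 0 0 0.094;0 0 0 0 0 0 0.094",
)

```text
time: 30.55
tool_pos: [0.546, 0.3851, 0.0586]
ee_rot: [-1.598, -0.002, -1.048]
wrist_force: [0.4, -0.3, -0.3]
width: 0.094
```

```bash
python3 go.py p fish .04 .094 .02
```

```text
30.55 [0.546  0.3851 0.0586] [-1.5975 -0.0018 -1.0485] F [ 0.4 -0.3 -0.3] w 0.094
1
0.0267 -0.0112 0.0016 -0.004 0.0184 0.0063 0.094
```

Call:
arm_command(
  series="0.027 -0.011 0 -0.004 0.012 0.0063 0.094;0.005 0 0 -0.001 0.006 0.002 0.094;0 0 0 0 0 0 0.094;0 0 0 0 0 0 0.094",
)

```text
time: 30.95
tool_pos: [0.5518, 0.3913, 0.0393]
ee_rot: [-1.567, -0.003, -1.042]
wrist_force: [1.3, 0.3, 0.4]
width: 0.094
```

```bash
python3 go.py p fish .015 .094 .02
```

```text
30.95 [0.5518 0.3913 0.0393] [-1.5666 -0.0026 -1.0418] F [1.3 0.3 0.4] w 0.094
2
-0.0021 -0.0023 0.0013 -0.0008 0.0121 -0.0012 0.094;-0.0021 -0.0022 0.0013 -0.0008 0.0121 -0.0012 0.094
```

Call:
arm_command(
  series="-0.002 -0.002 0 -0.001 0.013 -0.0014 0.094;-0.002 -0.002 0 -0.001 0.013 -0.0014 0.094;0 0 0 0 0 0 0.094;0 0 0 0 0 0 0.094",
)

```text
time: 31.35
tool_pos: [0.549, 0.3911, 0.012]
ee_rot: [-1.57, -0.003, -1.039]
wrist_force: [-0.8, 0.5, 0.7]
width: 0.0937
```

```bash
python3 go.py p fish .006 .094 .02
```

```text
31.35 [0.549  0.3911 0.012 ] [-1.5701 -0.0027 -1.0388] F [-0.8  0.5  0.7] w 0.0937
1
-0.0007 -0.0015 0.0027 -0.0003 0.006 0.0002 0.094
```

Call:
arm_command(
  series="0 -0.0015 0.002 0 0.005 0 0.094;0 0 0 0 0.002 0 0.094;0 0 0 0 0 0 0.03;0 0 0 0 0 0 0.03;0 0 0 0 0 0 0.03;0 0 0 0 0 0 0.03;0 0 0 0 0 0 0.03;0 0 0 0 0 0 0.03;0 0 0 0 0 0 0.03;0 0 0 0 0 0 0.03",
)

```text
time: 32.35
tool_pos: [0.5497, 0.3916, 0.0058]
ee_rot: [-1.568, -0.001, -1.037]
wrist_force: [0.5, -0.4, -0.2]
width: 0.0438
```

```bash
python3 go.py p fish .006 .03 .02; python3 - <<'E'
from mv import *
c,o=cur()
t=tgt(B['fish'],4,z=.075); rows([t],.03,vmax=.035,wmax=.09,start=[c[0],c[1],.075,c[3]])
E
```

```text
32.35 [0.5497 0.3916 0.0058] [-1.5678e+00 -6.0000e-04 -1.0371e+00] F [ 0.5 -0.4 -0.2] w 0.0438
1
-0.003 0.0002 0.0006 -0.0002 -0.0002 -0.0007 0.03
32.35 [0.5497 0.3916 0.0058] [-1.5678e+00 -6.0000e-04 -1.0371e+00] F [ 0.5 -0.4 -0.2] w 0.0438
12
-0 0.0794 -0 0.0255 -0 -0.0221 0.03;-0 0.0794 -0 0.0272 -0 -0.02 0.03;-0 0.0794 -0 0.0287 -0 -0.0178 0.03;0 0.0794 -0 0.03 -0 -0.0155 0.03;0 0.0793 -0 0.0311 -0 -0.0131 0.03;0 0.0794 -0 0.0321 -0 -0.0106 0.03;-0 0.0793 -0 0.0328 -0 -0.008 0.03;0 0.0794 -0 0.0333 -0 -0.0054 0.03;0 0.0793 -0 0.0337 -0 -0.0027 0.03;0 0.0794 -0 0.0338 -0 -0 0.03;0 0.0793 -0 0.0337 -0 0.0027 0.03;0 0.0794 -0 0.0333 -0 0.0053 0.03
```

Call:
arm_command(
  series="0 0 0 0 -0.02 0 0.03;0 0 0 0 -0.03 0 0.03;0 0 0 0 -0.03 0 0.03;0 0 0 0 0 0 0.03;0 0.06 0 0.016 0 -0.014 0.03;0 0.08 0 0.026 0 -0.022 0.03;0 0.08 0 0.028 0 -0.02 0.03;0 0.08 0 0.03 0 -0.017 0.03;0 0.08 0 0.031 0 -0.015 0.03;0 0.08 0 0.032 0 -0.012 0.03;0 0.08 0 0.033 0 -0.009 0.03;0 0.08 0 0.033 0 -0.006 0.03",
)

```text
time: 33.55
tool_pos: [0.4847, 0.1299, 0.0718]
ee_rot: [-1.586, -0.007, -1.674]
wrist_force: [-0.4, -0.7, -0.5]
width: 0.0438
```

```bash
python3 - <<'E'
from mv import *
t=tgt(B['fish'],4.7,z=.07); rows([t],.03,vmax=.035,wmax=.09)
E
```

```text
33.55 [0.4847 0.1299 0.0718] [-1.5858 -0.007  -1.6743] F [-0.4 -0.7 -0.5] w 0.0438
4
0.0034 0.0788 0.0023 0.0343 0.0007 0.0017 0.03;0.0034 0.0788 0.0023 0.034 0.0006 0.0044 0.03;0.0035 0.0788 0.0023 0.0336 0.0005 0.0071 0.03;0.0034 0.0787 0.0024 0.0329 0.0005 0.0097 0.03
```

Call:
arm_command(
  series="0.003 0.078 0.002 0.034 0 0.0017 0.03;0.003 0.07 0.002 0.03 0 0.004 0.03;0.003 0.06 0.002 0.024 0 0.005 0.03;0.003 0.04 0.002 0.014 0 0.004 0.03;0 0.02 0 0.006 0 0.002 0.03;0 0 0 0 0 0 0.03;0 0 0 0 0 0 0.03",
)

```text
time: 34.25
tool_pos: [0.4709, 0.0129, 0.0615]
ee_rot: [-1.586, -0.007, -1.96]
wrist_force: [-0.5, 0.2, 0.1]
width: 0.0438
```

```bash
python3 go.py b fish .05 .03 .02 4.7
```

```text
34.25 [0.4709 0.0129 0.0615] [-1.5859 -0.0067 -1.9596] F [-0.5  0.2  0.1] w 0.0438
2
0.0075 0.0149 0.0035 0.008 0.0057 0.0069 0.03;0.0075 0.0149 0.0034 0.008 0.0057 0.007 0.03
```

Call:
arm_command(
  series="0.0075 0.015 0.0035 0.008 0.006 0.007 0.03;0.0075 0.015 0.0035 0.008 0.006 0.007 0.03;0 0 0 0 0 0 0.03;0 0 0 0 0 0 0.03",
)

```text
time: 34.65
tool_pos: [0.4779, -0.0068, 0.0473]
ee_rot: [-1.571, 0.001, -1.988]
wrist_force: [-0.5, -0.9, 0.0]
width: 0.0437
```

```bash
python3 go.py b fish .025 .03 .02 4.7
```

```text
34.65 [ 0.4779 -0.0068  0.0473] [-1.571e+00  7.000e-04 -1.988e+00] F [-0.5 -0.9  0. ] w 0.0437
2
0.0001 0.0008 -0.0004 0.0003 0.0112 -0.0002 0.03;0.0001 0.0007 -0.0003 0.0003 0.0112 -0.0002 0.03
```

Call:
arm_command(
  series="0 0.001 0 0 0.012 0 0.03;0 0 0 0 0.011 0 0.03;0 0 0 0 0 0 0.03;0 0 0 0 0 0 0.03",
)

```text
time: 35.05
tool_pos: [0.4776, -0.0062, 0.0219]
ee_rot: [-1.572, 0.001, -1.988]
wrist_force: [-0.2, -0.0, -0.2]
width: 0.0436
```

```bash
python3 go.py b fish .013 .03 .02 4.7
```

```text
35.05 [ 0.4776 -0.0062  0.0219] [-1.5719e+00  9.0000e-04 -1.9883e+00] F [-0.2 -0.  -0.2] w 0.0436
1
0.0011 0.0012 -0.0009 0.001 0.0089 0.0002 0.03
```

Call:
arm_command(
  series="0 0.001 0 0.001 0.006 0 0.03;0 0 0 0 0.004 0 0.03;0 0 0 0 0 0 0.03;0 0 0 0 0 0 0.03",
)

```text
time: 35.45
tool_pos: [0.4779, -0.0071, 0.0117]
ee_rot: [-1.57, 0.001, -1.989]
wrist_force: [0.2, 0.3, -1.3]
width: 0.0432
```

```bash
python3 go.py b fish .0118 .03 .02 4.7
```

```text
35.45 [ 0.4779 -0.0071  0.0117] [-1.5703e+00  1.4000e-03 -1.9890e+00] F [ 0.2  0.3 -1.3] w 0.0432
1
-0.0005 0.0005 -0.0014 0.0003 -0.0001 -0.0004 0.03
```

Call:
arm_command(
  series="0 0 0 0 0 0 0.094;0 0 0 0 0 0 0.094;0 0 0 0 0 0 0.094;0 0 0 0 0 0 0.094;0 0 0 0 -0.02 0 0.094;0 0 0 0 -0.04 -0.02 0.094;0 0 0 0 -0.04 -0.03 0.094;0 0 0 0 -0.03 -0.03 0.094;0 0 0 0 -0.01 -0.01 0.094;0 0 0 0 0 0 0.094;0 0 0 0 0 0 0.094",
)

```text
time: 36.55
tool_pos: [0.3936, 0.03, 0.156]
ee_rot: [-1.57, 0.002, -1.99]
wrist_force: [0.9, -0.1, -0.9]
width: 0.0941
```

```bash
python3 chk.py fish fchk; python3 - <<'E'
from mv import *
t=tgt((.4110,-.1988,-.2635),0,z=.09); rows([t],.094,vmax=.03,wmax=.09)
E
```

```text
board [ 0.473  -0.0051 -0.4196] 0.004067596513777971
fig [ 0.4728 -0.0044 -0.4143] 0.007356048561632633
err mm along/across -0.6401445096036555 0.692185742930274 yaw 0.0043942390856147595
36.60 [0.3935 0.0299 0.1555] [-1.5714e+00  1.4000e-03 -1.9902e+00] F [ 1.  -0.2 -0.3] w 0.0941
8
0.0001 -0.0195 -0.0002 0.0252 0.0081 0.0136 0.094;0.0001 -0.0195 -0.0002 0.0255 0.0082 0.0131 0.094;0.0001 -0.0195 -0.0002 0.0257 0.0082 0.0126 0.094;0 -0.0195 -0.0002 0.026 0.0082 0.0121 0.094;0.0001 -0.0195 -0.0002 0.0262 0.0082 0.0116 0.094;0 -0.0195 -0.0001 0.0264 0.0082 0.0111 0.094;0.0001 -0.0194 -0.0002 0.0266 0.0082 0.0106 0.094;0 -0.0195 -0.0001 0.0268 0.0082 0.0101 0.094
```

View pics/fchk.png

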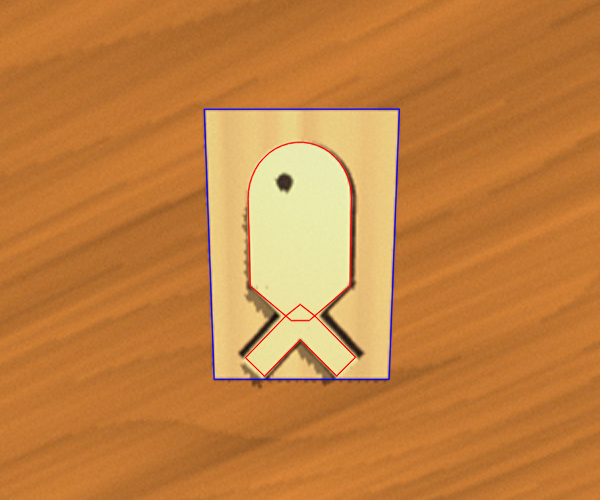

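Fish within 1 mm. Going back to the car to take out its 2.4 mm offset.

Call:
arm_command(
  series="0 -0.02 0 0.025 0.005 0.0136 0.094;0 -0.02 0 0.0255 0.006 0.013 0.094;0 -0.02 0 0.0257 0.006 0.0126 0.094;0 -0.02 0 0.026 0.006 0.012 0.094;0 -0.02 0 0.026 0.006 0.0116 0.094;0 -0.02 0 0.026 0.006 0.011 0.094;0 -0.02 0 0.024 0.006 0.01 0.094;0 -0.01 0 0.014 0.004 0.005 0.094;0 0 0 0 0 0 0.094;0 0 0 0 0 0 0.094",
)

```text
time: 37.6
tool_pos: [0.4064, -0.1904, 0.0849]
ee_rot: [-1.608, 0.008, -1.838]
wrist_force: [0.1, -0.3, 0.0]
width: 0.0943
```

```bash
python3 - <<'E'
from mv import *
t=tgt((.4110,-.1988,-.2635),0,z=.045); rows([t],.094,vmax=.025,wmax=.09)
E
```

```text
37.60 [ 0.4064 -0.1904  0.0849] [-1.6084  0.0084 -1.838 ] F [ 0.1 -0.3  0. ] w 0.0943
2
0.0188 -0.0018 -0.0042 0.0036 0.0198 0.0041 0.094;0.0187 -0.0018 -0.0043 0.0035 0.0199 0.0037 0.094
```

Call:
arm_command(
  series="0.019 -0.002 -0.004 0.0036 0.02 0.004 0.094;0.019 -0.002 -0.004 0.0036 0.018 0.004 0.094;0 0 0 0 0 0 0.094;0 0 0 0 0 0 0.094",
)

```text
time: 38.0
tool_pos: [0.4115, -0.1963, 0.0442]
ee_rot: [-1.573, 0.003, -1.832]
wrist_force: [1.1, -0.9, 0.6]
width: 0.0939
```

```bash
python3 - <<'E'
from mv import *
t=tgt((.4110,-.1988,-.2635),0,z=.02); rows([t],.094,vmax=.02,wmax=.09)
E
```

```text
38.00 [ 0.4115 -0.1963  0.0442] [-1.5726  0.0026 -1.8319] F [ 1.1 -0.9  0.6] w 0.0939
2
0.0009 0.0012 -0.0013 0.0013 0.0121 0.0001 0.094;0.0009 0.0012 -0.0013 0.0013 0.0121 0.0001 0.094
```

Call:
arm_command(
  series="0 0.001 0 0.0014 0.013 0 0.094;0 0.001 0 0.0014 0.012 0 0.094;0 0 0 0 0 0 0.094;0 0 0 0 0 0 0.094",
)

```text
time: 38.4
tool_pos: [0.4121, -0.1986, 0.019]
ee_rot: [-1.57, 0.002, -1.832]
wrist_force: [0.7, -0.1, -0.9]
width: 0.0941
```

```bash
python3 - <<'E'
from mv import *
t=tgt((.4110,-.1988,-.2635),0,z=.012); rows([t],.094,vmax=.02,wmax=.09)
E
```

```text
38.40 [ 0.4121 -0.1986  0.019 ] [-1.5701  0.0021 -1.8324] F [ 0.7 -0.1 -0.9] w 0.0941
1
-0.0007 0.0019 -0.0021 0.0005 0.007 -0.001 0.094
```

Call:
arm_command(
  series="0 0.002 0 0.0005 0.004 -0.001 0.094;0 0 0 0 0.002 0 0.094;0 0 0 0 0 0 0.03;0 0 0 0 0 0 0.03;0 0 0 0 0 0 0.03;0 0 0 0 0 0 0.03;0 0 0 0 0 0 0.03;0 0 0 0 0 0 0.03;0 0 0 0 0 0 0.03;0 0 0 0 0 0 0.03",
)

```text
time: 39.4
tool_pos: [0.4119, -0.1995, 0.014]
ee_rot: [-1.567, 0.001, -1.835]
wrist_force: [0.1, -0.4, -0.2]
width: 0.048
```

```bash
python3 - <<'E'
from mv import *
t=tgt((.4109,-.1987,-.2645),0,z=.013); rows([t],.03)
t=tgt((.4084,-.1981,-.2645),0,z=.013); rows([t],.03)
E
```

```text
39.40 [ 0.4119 -0.1995  0.014 ] [-1.5673e+00  1.2000e-03 -1.8347e+00] F [ 0.1 -0.4 -0.2] w 0.048
1
-0.0035 0.0006 -0.0012 -0.0005 0.001 -0.0012 0.03
39.40 [ 0.4119 -0.1995  0.014 ] [-1.5673e+00  1.2000e-03 -1.8347e+00] F [ 0.1 -0.4 -0.2] w 0.048
1
-0.0035 0.0006 -0.0012 -0.0005 0.001 -0.0037 0.03
```

Call:
arm_command(
  series="0 0 0 0 -0.005 0 0.03;0 0 0 0 0 -0.0025 0.03;0 0 0 0 0 -0.001 0.03;0 0 0 0 0 0 0.03;0 0 0 0 0 0 0.03",
)

```text
time: 39.9
tool_pos: [0.4078, -0.1983, 0.0191]
ee_rot: [-1.568, 0.002, -1.835]
wrist_force: [-0.2, 0.5, 0.2]
width: 0.0474
```

```bash
python3 - <<'E'
from mv import *
t=tgt((.4084,-.1984,-.2645),1.2,z=.014); rows([t],.03)
E
```

```text
39.90 [ 0.4078 -0.1983  0.0191] [-1.5682e+00  1.5000e-03 -1.8348e+00] F [-0.2  0.5  0.2] w 0.0474
1
-0.0026 0.0005 -0.0015 -0 0.0051 0.0018 0.03
```

Call:
arm_command(
  series="0 0 0 0 0.003 0.0015 0.03;0 0 0 0 0 0 0.03;0 0 0 0 0 0 0.03",
)

```text
time: 40.2
tool_pos: [0.4093, -0.1986, 0.0156]
ee_rot: [-1.568, 0.002, -1.835]
wrist_force: [-0.5, 0.3, -0.9]
width: 0.0478
```

```bash
python3 - <<'E'
from mv import *
t=tgt((.4084,-.1984,-.2645),1.2,z=.014); rows([t],.03)
E
```

```text
40.20 [ 0.4093 -0.1986  0.0156] [-1.5685e+00  1.7000e-03 -1.8348e+00] F [-0.5  0.3 -0.9] w 0.0478
1
-0.0023 0.0005 -0.0017 0 0.0016 0.0003 0.03
```

Call:
arm_command(
  series="0 0 0 0 0.002 0 0.03;0 0 0 0 0 0 0.03;0 0 0 0 0 0 0.03",
)

```text
time: 40.5
tool_pos: [0.4097, -0.1989, 0.014]
ee_rot: [-1.568, 0.001, -1.835]
wrist_force: [-1.1, -0.2, -0.6]
width: 0.0475
```

```bash
python3 - <<'E'
from mv import *
t=tgt((.4084,-.1984,-.2645),1.2,z=.014); rows([t],.03)
E
```

```text
40.50 [ 0.4097 -0.1989  0.014 ] [-1.5677e+00  1.4000e-03 -1.8348e+00] F [-1.1 -0.2 -0.6] w 0.0475
1
-0.0031 0.0005 -0.0014 -0.0001 -0 -0.0002 0.03
```

Call:
arm_command(
  series="0 0 0 0 0.0005 0 0.03;0 0 0 0 0 0 0.094;0 0 0 0 0 0 0.094;0 0 0 0 0 0 0.094;0 0 0 0 0 0 0.094;0 0 0 0 -0.02 0 0.094;0 0 0 0 -0.04 -0.02 0.094;0 0 0 0 -0.04 -0.03 0.094;0 0 0 0 -0.03 -0.03 0.094;0 0 0 0 -0.01 -0.01 0.094;0 0 0 0 0 0 0.094;0 0 0 0 0 0 0.094",
)

```text
time: 41.7
tool_pos: [0.3193, -0.1747, 0.1576]
ee_rot: [-1.569, 0.001, -1.835]
wrist_force: [0.4, 0.0, -0.7]
width: 0.0941
```

```bash
python3 chk.py car cchk3; python3 - <<'E'
from bench import robot; import cv2
cv2.imwrite('pics/top1.png',robot.snapshot('top')); cv2.imwrite('pics/scene1.png',robot.snapshot('scene'))
o=robot.get_obs(); print(o['time'],o['tool_pos'])
E
```

```text
board [ 0.4082 -0.1978 -0.2623] 0.003981939982622862
fig [ 0.409  -0.1978 -0.2625] 0.005380919203162193
err mm along/across 0.38121053308553027 0.6832667340710118 yaw 0.0016707070262781953
41.85 [ 0.31902099 -0.17431909  0.15636459]
```

View pics/cchk3.png

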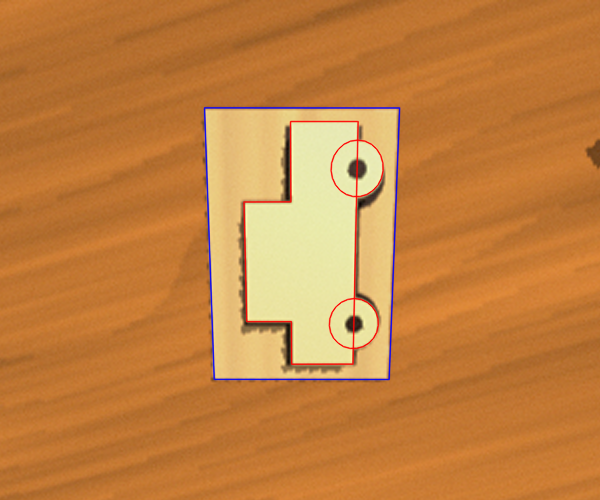

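View pics/top1.png

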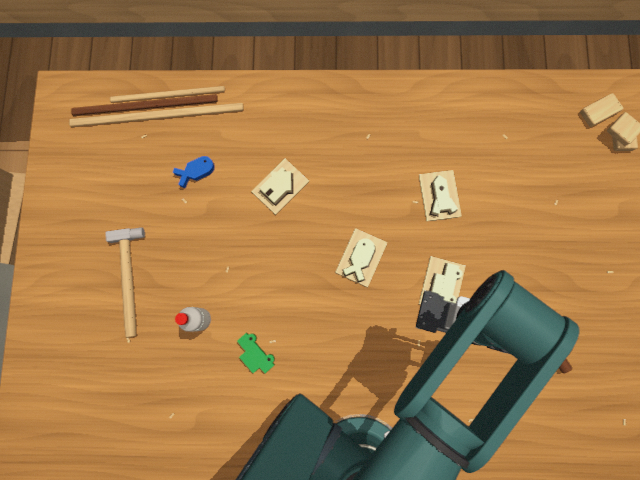

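The close-up shows the car centred on its silhouette. The top view shows the house at (280,187), rocket at (441,196), fish at (361,258) and car at (444,275) on their own boards, with the glue, hammer and look-alikes where they started and the arm clear.

```bash
python3 -c "
from bench import robot
print(robot.close_job())"
```

```text
the job is handed in; nothing more can be done
None
```

All four figures are flat on their own boards and pointing the same way as their silhouettes. I handed the job in at about 42 s, with the arm raised and touching nothing.

The last wrist-camera fits against the boards gave:

| Figure | Along its length | Across | Yaw |
|---|---|---|---|
| car | 0.4 mm | 0.7 mm | 0.002 rad |
| rocket | 0.3 mm | 0.2 mm | 0.003 rad |
| house | 0.35 mm | 0.95 mm | 0.002 rad |
| fish | 0.6 mm | 0.7 mm | 0.004 rad |

- **Disagreements:** The car's first placing was 2.4 mm off, so I gripped it again and moved it. My first fit of the placed car was poor because its colour mask spilled onto the board. I tightened the mask and refitted.
- **Forces:** The fingertips touched the bench twice while reaching down, at 8 N and 5 N.
- **Left alone:** In the last top view the glue, hammer, blue fish and green car were where they started. The arm hid most of the chisel in that picture, so I could not check it, but no move was aimed at it.

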